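Reassemble the sausage filler and wind its piston home

ROBOT

A 6-joint arm with a two-finger parallel gripper is mounted at the origin on the work surface. World frame = base frame: x ahead of the robot, y to its left, z up, the work surface at z = 0. Lengths are in m, angles in degrees, forces in N, time in s.
With the tool pointing down it reaches from about 0.35 to 0.875 m from the base axis. Payload 4.2 kg.
Tool frame: the origin (TCP) lies at the very end of the fingers, on their centre line; the grasp point (between the pads) lies 19 mm behind it; z points along the fingers, y is the line along which they close (so a half turn about z gives the same grasp; the last joint's range is limited). The gripper opens to 85 mm and grips with 20 to 120 N. Pads are 22 mm wide; open, the fingers measure 114 mm over their backs; the gripper's body (76 mm by 85 mm) begins 54 mm behind the grasp point. The pads swing forward as they close: fully open they stand 13 mm farther back than shut.
Start: joints at [-62.303, 22.042, 0.453, 0, -68.411, -14.817], TCP at [0.139, -0.609, 0.231] pointing down, gripper open.
Joint ranges: [-179.83, 179.83], [-69.29, 118.12], [-61.27, 80.66], [-181.25, 117.63], [-171.15, -9.14], [-177.46, 177.46]. Speed limits (degrees/s): [159.86, 159.86, 180, 180, 180, 180].

INTERFACE

Orientations are given as a 3x3 rotation matrix whose columns are the frame's x, y, z axes.
In Python, from cell import env gives the robot as it stands.
- The arm moves only by the tool step_arm, never from a script. Its argument "series" is a list of rows, each an object with "delta_pos": the shift along the tool's x, y, z in mm, a list of three; "twist": the turn, a rotation vector about the tool's x, y, z in degrees, a list of three; "hand": the finger opening in mm, from 0 to 85.4. In form: [{"delta_pos": [x, y, z], "twist": [ax, ay, az], "hand": hand}, ...]. A call has 1 to 5 rows; each row is the pose to reach, as a shift and turn from the pose commanded when the call began, along the tool's axes at that moment; what a row does not reach only later rows make up. A row lasts 1/10 s, in which the tool goes at most 50 mm and 8.59 degrees, less where a joint would pass 70% of its speed; a pose out of reach is approached as far as the arm can. A call with a gripper value outside its range is refused whole. The fingers move at their own pace and stop on an object; the grip force is fixed at half the most. Time passes only in rows, so rows that repeat a pose let the fingers close. It gives the time, the measured TCP pose, the force, the opening and the grip force at its end, in the units of the state.
- env.get_state(): the state, without advancing time (a new reading comes with each control period).
- env.capture(name): name is "scene" or "top" or "wrist"; returns a dict with "img" (400x640x3 uint8, red, green, blue), "z_map" (400x640 float32, m along the optical axis (not along the pixel's ray), 0 where there is no reading), "fx", "fy", "cx", "cy" (pixels), "extrinsics" (4x4, takes a point from camera to world coordinates); the wrist camera has in their place "tool_from_camera" (4x4, takes a point from camera to tool coordinates, whose origin is the TCP and whose axes are the flange's). Camera axes: x right, y up, looking along -z (the intrinsics and any distortion apply to the point x, -y, -z); pixel columns grow to the right and rows downward; lengths in m; the calibration is good to about 2 mm. A picture is of the moment at which its call begins: read the wrist's pose just before it.
- env.finish_job(): hands the job in; it is judged then, once.
The state is a dict: "time_s": time; "joints": joint angles; "qvel": joint speeds; "effort": joint torques, N m; "position": TCP position; "ee_rot": TCP orientation; "wrist_force": force on the tool from outside, world axes, zero at the start; "moment": the same for the moment, N m; "grip_width": opening from 0.0 (shut) to 1.0 (fully open); "grasp_force": force on a finger pad.
Only numpy, scipy, OpenCV 4.12 (cv2) and the standard library are available. Lean on these libraries where they do the work, as an engineer would, in place of code of your own. Each camera call takes 0.05 s, during which the arm holds its last target. There are 200 camera calls.

TASK

Put the washed sausage filler back together: lift the barrel off the draining rack and set it gently in the filler's cradle, with its neck down in the slot of the front plate. Then take the crank by its loose grip sleeve and, keeping hold of the sleeve all the while the crank turns, wind the piston into the barrel until it is firmly home, so that the barrel stays nipped tight between piston and front plate, feeling for it and not forcing the gears. Then let go, and leave the other things on the bench where they stand.

Things in the scene. Friction and masses are not known exactly. Their poses are not given: they have to be found in the camera images.
- filler: Fixed bench sausage filler; origin on the bench under the crank shaft; z up, +y from nozzle end to gear housing, -x the crank's side. Grey housing 90 x 110 x 209 high; cradle of two V saddles; front plate 150 wide, 8 thick, 165 high, inner face at y -313, with a slot for the barrel's neck, 44 wide, open upwards. Wound back, the piston stands clear of the barrel's place.
- barrel: Loose steel barrel, 0.75 kg, on a V-shaped draining rack, handle up. Origin on its axis, mid-tube; z up, +y to the open mouth. Tube 104 outside, 186 long, closed at y -93; there a neck 36 dia. sticks out, with a ring nut 50 dia. at y -113 to -131 and a spout to y -195. The front plate goes between closed end and nut (12 of play); the V saddles centre the tube.
- barrel_handle (a point): Grasp point on the barrel's lifting handle, over its centre of mass: a round steel bar 12 dia., 100 long, parallel to the barrel's axis, 92 above it, with 34 mm free under the bar. Axes as barrel.
- barrel_seat (a point): Where the barrel's origin must finally be: in the V saddles, closed end against the front plate; 130 above the bench, axes as the filler and the seated barrel. Best set the barrel down 5 mm short of it, towards +y: the piston later pushes it up to the plate against light friction.
- crank_axis (a point): Point on the crank shaft's axis (the axis runs along x of the filler), 159 above the bench, in the plane in which the sleeve is best held: 62 mm off the crank arm, to leave room for a gripper. Axes as the filler.
- sleeve: Free-spinning black grip sleeve of the crank, 28 dia., 110 long, its axis parallel to the crank shaft and 85 mm from it. Origin at the sleeve's middle, 6 mm farther from the robot than the plane of crank_axis; x along the sleeve, away from the robot. It spins on its pin, so a gripper can keep its attitude all the way round.
- crank (a joint): Crank angle, rad: 0 = sleeve straight above the shaft; starts at 0 to 0.8. It grows, and the piston goes in, anticlockwise seen from the robot (top, then +y, then down). Home comes somewhere from 11.1 to 11.8 and must be felt. Stiff gears: about 10 N at the sleeve to wind, and it stays where left. At home the force climbs gently: 6 to 8 N more is firm, 11 N more overstrains it.
- piston: White piston disc 90 dia., 14 thick, on a rubber buffer at the rack's end that gives about 1 mm per 10 N; origin at the centre of its front face, +y back to the gear housing. It is screwed on the rack to a depth that differs each time.
- pail: Bystander: small green pail with red lid, 108 dia., 95 high. Origin at its underside.
- spare_nozzle: Bystander: steel nozzle cone standing on its 48 mm flange, 85 high. Origin at its underside.
- pusher: Bystander: wooden pusher standing upright, 48 dia., 128 high. Origin at its underside.

How it is judged (in metres and radians):
On the way, in this order (a step that is already met when the one before it is completed fails the run):
1. the barrel lies in the cradle, its neck in the slot, and has been let go (x of barrel in the frame of barrel_seat between -0.004 and 0.004 m and z of barrel in the frame of barrel_seat between -0.004 and 0.004 m and y of barrel in the frame of barrel_seat between -0.003 and 0.012 m and angle between the y axis of barrel and the y axis of filler, either way round below 0.04 rad and contact force between the fingers and barrel below 0.1 N and linear speed of barrel below 0.01 m/s), for 0.2 s.
2. the crank is being wound with the sleeve gripped (value of joint crank between 4 and 9 rad and contact force between the fingers and sleeve above 20 N), for 0.1 s.
3. the piston is wound firmly home with the sleeve still gripped (y of piston in the frame of barrel below -0.084 m and contact force between piston and barrel above 14 N and contact force between the fingers and sleeve above 20 N), for 0.1 s.
At the end, for the whole second after the job is handed in: The barrel lies in the cradle touching the front plate (within 2 mm along, 4 mm across and in height, 2 degrees), the piston is within 3 mm of the barrel's end and presses on it with more than 12 N, and all is at rest (x of barrel in the frame of barrel_seat between -0.004 and 0.004 m and z of barrel in the frame of barrel_seat between -0.004 and 0.004 m and y of barrel in the frame of barrel_seat between -0.002 and 0.002 m and angle between the y axis of barrel and the y axis of filler, either way round below 0.04 rad and y of piston in the frame of barrel below -0.084 m and contact force between piston and barrel above 12 N and linear speed of barrel below 0.01 m/s and velocity of joint crank between -0.05 and 0.05 rad/s).
It fails at once if the piston is forced: it presses on the barrel with more than 50 N (contact force between piston and barrel above 50 N).
It fails at once if the crank turns while the sleeve is not held ((velocity of joint crank above 0.4 rad/s or velocity of joint crank below -0.4 rad/s) and contact force between the fingers and sleeve below 0.5 N).
It fails at once if the barrel is dropped or slammed on the filler (over 90 N before the piston bears on it) (contact force between barrel and filler above 90 N and contact force between piston and barrel below 1 N).
It fails at once if another thing on the bench is moved by more than 30 mm (distance of any of pail, spare_nozzle, pusher from where it was at the start of the episode above 0.03 m).
It also fails if it takes over 72 s, if anything falls off the work surface, if the arm or the gripper's body presses on something with over 40 N, if the wrist force passes 120 N, or if a joint passes its speed limit or range.

## Working session

There is one attempt and no reset: what is moved stays moved. The work goes in short steps, Python scripts to look and compute and a tool call to move; the robot and the scene stay as the last step left them, time stands still between calls to the robot, and variables do not carry over. Pictures are saved under pics/ and viewed, at most 10 in all, crops included, and the job is handed in when it is done.

Besides the shell and the picture viewer there is one more tool, called after ">>>" by a JSON object that holds its "api" and its "payload". step_arm: Moves the arm, as the interface text tells. Its arguments: {"type":"object","properties":{"series":{"type":"array","items":{"type":"object","properties":{"delta_pos":{"type":"array","items":{"type":"number"}},"twist":{"type":"array","items":{"type":"number"}},"hand":{"type":"number"}}}}},"required":["series"]}

```bash
mkdir -p pics; ls
cat > h.py <<'E'
import numpy as np, cv2
from cell import env
def cap(n):
    s=env.get_state(); c=env.capture(n)
    if n=="wrist":
        T=np.eye(4);T[:3,:3]=np.array(s["ee_rot"]);T[:3,3]=s["position"]
        c["T"]=T@np.array(c["tool_from_camera"])
    else: c["T"]=np.array(c["extrinsics"])
    return c
def cloud(c):
    v,u=np.mgrid[:400,:640]; z=c["z_map"]
    P=np.stack([(u-c["cx"])/c["fx"]*z,-(v-c["cy"])/c["fy"]*z,-z],-1)
    W=P@c["T"][:3,:3].T+c["T"][:3,3]; W[z==0]=np.nan
    return W
def save(c,name): cv2.imwrite("pics/"+name,c["img"][...,::-1])
E
python3 - <<'E'
from h import *
print(env.get_state())
for n in("scene","top"):
    c=cap(n);save(c,n+".png");print(n,c["T"].round(3).tolist(),c["fx"],(c["z_map"]>0).mean(),[k for k in c])
    np.savez(n,W=cloud(c),img=c["img"],T=c["T"],K=[c["fx"],c["fy"],c["cx"],c["cy"]])
E
```

```text
pics
{'time_s': 0.0, 'joints': array([-6.23020404e+01,  2.20915756e+01,  3.78908192e-01, -2.73452910e-02,
       -6.84101081e+01, -1.48173291e+01]), 'qvel': array([ 0.06491995, -0.02751382, -0.05460202, -0.05812049,  0.07008905,
       -0.10200527]), 'effort': array([-2.95223754e-04, -3.92291415e+01,  1.88396251e+01,  4.18623805e+00,
       -4.79379989e-03, -8.59410420e-06]), 'position': array([ 0.13921579, -0.60870169,  0.2302113 ]), 'ee_rot': array([[-9.74875814e-01, -2.22748252e-01, -6.03065290e-04],
       [-2.22749037e-01,  9.74873552e-01,  2.10352649e-03],
       [ 1.19355552e-04,  2.18500931e-03, -9.99997606e-01]]), 'wrist_force': array([0.37809808, 0.31633107, 0.27480012]), 'moment': array([ 0.01272779, -0.00701468,  0.04104527]), 'grasp_force': 0.0, 'grip_width': 1.000090104533669}
scene [[-0.636, -0.482, 0.603, 1.191], [0.772, -0.405, 0.49, 0.402], [0.008, 0.777, 0.63, 0.753], [0.0, 0.0, 0.0, 1.0]] 373.6733288362395 0.9959765625 ['img', 'z_map', 'fx', 'fy', 'cx', 'cy', 'extrinsics', 'T']
top [[-0.006, 0.981, -0.194, 0.457], [-1.0, -0.004, 0.01, -0.064], [0.01, 0.194, 0.981, 0.989], [0.0, 0.0, 0.0, 1.0]] 414.3558819649422 0.99615625 ['img', 'z_map', 'fx', 'fy', 'cx', 'cy', 'extrinsics', 'T']
```

View pics/top.png

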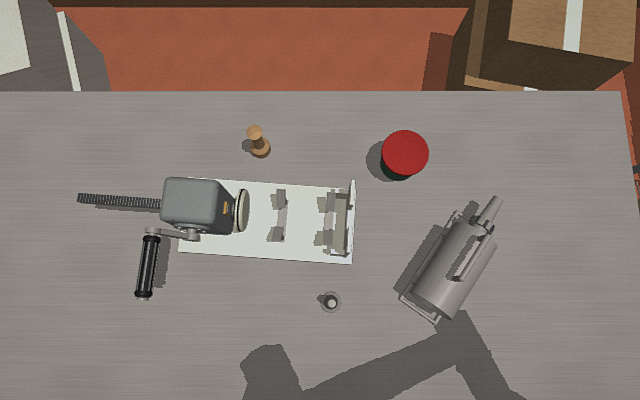

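View pics/scene.png

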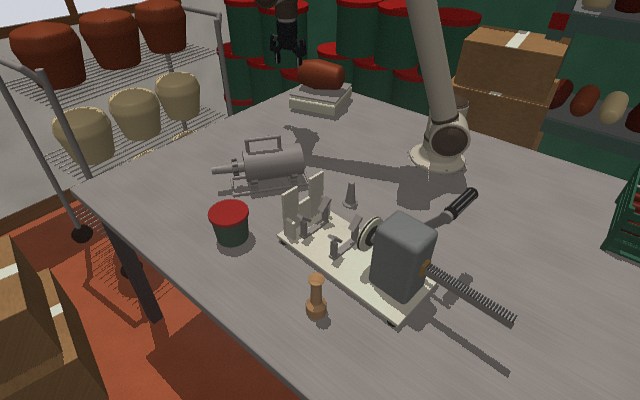

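The top view shows the filler: housing at (197,205), front plate at (350,220), sleeve at (147,265). It also shows the barrel with its handle at (470,258), mouth to the lower left, plus the pusher (258,142), pail (405,155) and nozzle (330,302). Next I'll measure with the depth clouds.

Run:
```python
from h import *
t=np.load("top.npz");s=np.load("scene.npz")
def box(P,lo,hi): return P[np.all((P>lo)&(P<hi),-1)]
for n,d in(("top",t),("scene",s)):
    W=d["W"];
    B=box(W,[.15,-.65,.02],[.8,-.2,.4])
    print(n,"barrel reg max z",np.nanmax(B[:,2]))
    zt=np.percentile(B[:,2],99.8)
    H=B[B[:,2]>zt-.012]; r=cv2.minAreaRect(H[:,:2].astype(np.float32)*1000);print("handle",r,zt,len(H), H.mean(0))
    vx=cv2.fitLine(H[:,:2].astype(np.float32),cv2.DIST_HUBER,0,.001,.001).ravel();print(vx, np.degrees(np.arctan2(vx[1],vx[0])))
    # tube axis: points of z high
    F=box(W,[.2,.0,.195],[.7,.5,.225]); print("housing top",cv2.minAreaRect(F[:,:2].astype(np.float32)*1000),len(F),np.median(F[:,2]))
    hsv=cv2.cvtColor(d["img"],cv2.COLOR_RGB2HSV)
    P=W[(hsv[...,2]<60)]; P=box(P,[.1,.2,.1],[.45,.55,.3])
    if len(P): 
        l=cv2.fitLine(P.astype(np.float32),cv2.DIST_HUBER,0,.001,.001).ravel(); q=(P-l[3:])@l[:3]
        print("sleeve",len(P),l,np.percentile(q,[1,99]),P.min(0),P.max(0))
    # front plate top
    F=box(W,[.2,-.2,.14],[.7,.08,.18]); print("plate top",cv2.minAreaRect(F[:,:2].astype(np.float32)*1000),len(F),F.min(0),F.max(0))
    # base plate: bright
    m=(hsv[...,1]<40)&(hsv[...,2]>190); P=box(W[m],[.2,-.2,.003],[.7,.6,.05]); print("base",cv2.minAreaRect(P[:,:2].astype(np.float32)*1000),len(P),np.median(P[:,2]))
```

```text
top barrel reg max z 0.18069926000405867
handle ((512.0092163085938, -373.53094482421875), (13.224061965942383, 110.3095474243164), 54.39406204223633) 0.1785176522240294 356 [ 0.51176368 -0.3717907   0.17541958]
[ 0.8133788 -0.5817344  0.5117637 -0.3717907] -35.572624
housing top ((591.527587890625, 187.6881103515625), (111.52998352050781, 158.60780334472656), 80.93709564208984) 2661 0.2088306494325981
sleeve 85 [0.05314829 0.9397053  0.3378301  0.44613102 0.24289027 0.23986386] [-0.01263925  0.01419817] [0.44102765 0.23235766 0.22993092] [0.4498937  0.26008268 0.24624375]
plate top ((597.697998046875, -131.90060424804688), (8.219404220581055, 148.5934295654297), 85.44872283935547) 252 [ 0.52364973 -0.14010355  0.14068599] [ 0.67157721 -0.12224056  0.16947514]
base ((612.808837890625, 51.884613037109375), (403.2771301269531, 178.01199340820312), 85.5090560913086) 6479 0.024669481296364593
scene barrel reg max z 0.39994983806152445
handle ((169.27783203125, -600.7599487304688), (21.31247901916504, 66.10028839111328), 16.13431739807129) 0.3982259251089289 62 [ 0.16973423 -0.59569812  0.39345369]
[ 0.45556065 -0.8902047   0.17097908 -0.5944314 ] -62.898983
housing top ((559.3329467773438, 196.83145141601562), (109.91732788085938, 231.8885040283203), 81.2503890991211) 1781 0.20834034582988048
sleeve 6 [ 0.00399649 -0.6745525   0.73821604  0.44831157  0.25554302  0.23842223] [-0.00986228  0.00814987] [0.44641013 0.24819085 0.22997609] [0.44927934 0.26136276 0.24299042]
plate top ((601.0820922851562, -131.322509765625), (12.209102630615234, 152.26148986816406), 84.82147216796875) 317 [ 0.52529814 -0.14304128  0.14018211] [ 0.67708564 -0.11887965  0.16771956]
base ((617.1255493164062, 52.10870361328125), (401.9117736816406, 177.0081787109375), 85.16513061523438) 2679 0.024221704801724586
```

```bash
cat >> h.py <<'E'
def go(p,ang=None):
    """delta_pos (mm) in tool axes and twist to world TCP p, tool x at world angle ang (deg), tool down"""
    from scipy.spatial.transform import Rotation as R
    s=env.get_state();Rm=np.array(s["ee_rot"]);d=Rm.T@(np.array(p)-s["position"])*1000
    if ang is None: return d.round(1)
    a=np.radians(ang);G=np.array([[np.cos(a),np.sin(a),0],[np.sin(a),-np.cos(a),0],[0,0,-1]])
    return d.round(1),R.from_matrix(Rm.T@G).as_rotvec(degrees=True).round(2)
E
python3 - <<'E'
from h import *
print(go([.5119,-.3725,.26],144.4))
for n in("top","scene"):
    d=np.load(n+".npz");W=d["W"];a=np.radians(-4.55);Rz=np.array([[np.cos(a),-np.sin(a),0],[np.sin(a),np.cos(a),0],[0,0,1]])
    Q=(W-[.6246,.1844,0])@Rz
    M=np.all((Q>[-.5,-.05,.1])&(Q<[-.12,.2,.27]),-1); P=Q[M]
    print(n,len(P),"x pct",np.percentile(P[:,0],[0,1,5,50,95,100]).round(3))
    for x0 in np.arange(-.36,-.12,.02):
        S=P[(P[:,0]>x0)&(P[:,0]<x0+.02)]
        if len(S)>4: print(round(x0,2),len(S),"y",np.percentile(S[:,1],[2,50,98]).round(3),"z",np.percentile(S[:,2],[2,50,98]).round(3))
    M=np.all((Q>[-.075,-.12,.195])&(Q<[.1,.12,.225]),-1);print("housing",Q[M].min(0),Q[M].max(0))
E
```

```text
(array([-415.9,  147.4,  -29.4]), array([ 0.1 , -0.05, 48.47]))
top 717 x pct [-0.193 -0.192 -0.188 -0.156 -0.124 -0.12 ]
-0.2 117 y [0.034 0.043 0.061] z [0.226 0.239 0.245]
-0.18 201 y [0.034 0.044 0.061] z [0.228 0.24  0.245]
-0.16 202 y [0.034 0.043 0.063] z [0.227 0.241 0.245]
-0.14 197 y [0.034 0.044 0.062] z [0.227 0.24  0.245]
housing [-0.07321644 -0.05614269  0.19514225] [0.04441882 0.05972444 0.22458675]
scene 263 x pct [-0.194 -0.19  -0.181 -0.153 -0.123 -0.12 ]
-0.2 15 y [0.039 0.054 0.062] z [0.231 0.239 0.244]
-0.18 87 y [0.036 0.054 0.064] z [0.221 0.24  0.245]
-0.16 80 y [0.037 0.055 0.064] z [0.221 0.239 0.244]
-0.14 81 y [0.038 0.053 0.063] z [0.226 0.24  0.244]
housing [-0.07057267 -0.05213935  0.19503125] [0.04752741 0.0596717  0.22470139]
```

>>> {"api": "step_arm", "payload": {"series": [{"delta_pos": [-42, 15, -6], "twist": [0, 0, 5], "hand": 85}, {"delta_pos": [-84, 30, -12], "twist": [0, 0, 10], "hand": 85}, {"delta_pos": [-126, 45, -18], "twist": [0, 0, 15], "hand": 85}, {"delta_pos": [-168, 60, -24], "twist": [0, 0, 20], "hand": 85}, {"delta_pos": [-210, 75, -29], "twist": [0, 0, 24], "hand": 85}]}}

```text
time_s: 0.6
position: [0.3285, -0.488, 0.2603]
ee_rot: [[-0.981, 0.196, -0.0], [0.196, 0.981, 0.0], [0.0, 0.0, -1.0]]
wrist_force: [0.2, -0.8, -0.1]
grip_width: 0.999
grasp_force: 0.0
```

```bash
python3 -c "
from h import *
print(go([.5119,-.3725,.26],144.4),env.get_state()['position'])"
```

```text
(array([-157.2,  149.2,    0.2]), array([ 2.000e-02, -3.000e-02,  2.429e+01])) [ 0.32849339 -0.48800725  0.26025785]
```

>>> {"api": "step_arm", "payload": {"series": [{"delta_pos": [-32, 30, 0], "twist": [0, 0, 5], "hand": 85}, {"delta_pos": [-64, 60, 0], "twist": [0, 0, 10], "hand": 85}, {"delta_pos": [-96, 90, 0], "twist": [0, 0, 15], "hand": 85}, {"delta_pos": [-128, 120, 0], "twist": [0, 0, 20], "hand": 85}, {"delta_pos": [-157, 149, 0], "twist": [0, 0, 24.3], "hand": 85}]}}

```text
time_s: 1.1
position: [0.5115, -0.3719, 0.2598]
ee_rot: [[-0.813, 0.582, -0.001], [0.582, 0.813, 0.001], [0.001, -0.0, -1.0]]
wrist_force: [-0.1, -0.1, -0.1]
grip_width: 0.995
grasp_force: 0.0
```

>>> {"api": "step_arm", "payload": {"series": [{"delta_pos": [0, 0, 0], "twist": [0, 0, 0], "hand": 85}, {"delta_pos": [0, 0, 0], "twist": [0, 0, 0], "hand": 85}]}}

```text
time_s: 1.3
position: [0.5105, -0.3726, 0.2594]
ee_rot: [[-0.816, 0.578, -0.002], [0.578, 0.816, 0.001], [0.002, -0.0, -1.0]]
wrist_force: [-0.2, 0.1, -0.9]
grip_width: 0.994
grasp_force: 0.0
```

Run:
```python
from h import *
s=env.get_state();print(s['position'],s['joints'].round(1))
c=cap("wrist");save(c,"w1.png");W=cloud(c)
B=W[np.all((W>[.4,-.5,.155])&(W<[.65,-.25,.2]),-1)]
print(len(B),B.min(0),B.max(0))
H=B[B[:,2]>.168]
print(cv2.minAreaRect(H[:,:2].astype(np.float32)*1000),np.percentile(H[:,2],[5,50,98]))
v=cv2.fitLine(H[:,:2].astype(np.float32),cv2.DIST_HUBER,0,.001,.001).ravel();print(v,np.degrees(np.arctan2(v[1],v[0])))
np.save("w1.npy",W)
```

```text
[ 0.51047498 -0.37255612  0.2593565 ] [ -21.5   21.8    4.2   -0.   -72.5 -103.8]
1962 [ 0.46694959 -0.4060841   0.15579565] [ 0.55881539 -0.33671511  0.17771232]
((513.0022583007812, -371.2559814453125), (11.940288543701172, 109.9891128540039), 54.459014892578125) [0.17102009 0.17489288 0.1767526 ]
[ 0.81321865 -0.58195823  0.5095207  -0.36905268] -35.58839
```

>>> {"api": "step_arm", "payload": {"series": [{"delta_pos": [0, 0, 0], "twist": [0, 0, -8.5], "hand": 85}, {"delta_pos": [0, 0, 0], "twist": [0, 0, -17], "hand": 85}, {"delta_pos": [0, 0, 0], "twist": [0, 0, -25.5], "hand": 85}, {"delta_pos": [0, 0, 0], "twist": [0, 0, -34], "hand": 85}, {"delta_pos": [0, 0, 0], "twist": [0, 0, -42.5], "hand": 85}]}}

```text
time_s: 1.85
position: [0.5086, -0.3745, 0.2604]
ee_rot: [[-0.992, -0.127, -0.0], [-0.127, 0.992, 0.0], [0.0, 0.0, -1.0]]
wrist_force: [0.3, -1.1, 0.6]
grip_width: 0.992
grasp_force: 0.0
```

>>> {"api": "step_arm", "payload": {"series": [{"delta_pos": [0, 0, 0], "twist": [0, 0, -8.5], "hand": 85}, {"delta_pos": [0, 0, 0], "twist": [0, 0, -17], "hand": 85}, {"delta_pos": [0, 0, 0], "twist": [0, 0, -25.5], "hand": 85}, {"delta_pos": [0, 0, 0], "twist": [0, 0, -34], "hand": 85}, {"delta_pos": [0, 0, 0], "twist": [0, 0, -42.5], "hand": 85}]}}

```text
time_s: 2.35
position: [0.5085, -0.3746, 0.2604]
ee_rot: [[-0.645, -0.764, -0.0], [-0.764, 0.645, 0.0], [0.0, 0.0, -1.0]]
wrist_force: [-0.4, -0.3, -0.1]
grip_width: 0.99
grasp_force: 0.0
```

>>> {"api": "step_arm", "payload": {"series": [{"delta_pos": [0, 0, 0], "twist": [0, 0, -8.5], "hand": 85}, {"delta_pos": [0, 0, 0], "twist": [0, 0, -17], "hand": 85}, {"delta_pos": [0, 0, 0], "twist": [0, 0, -25.5], "hand": 85}, {"delta_pos": [0, 0, 0], "twist": [0, 0, -34], "hand": 85}, {"delta_pos": [0, 0, 0], "twist": [0, 0, -42.5], "hand": 85}]}}

```text
time_s: 2.85
position: [0.5085, -0.3745, 0.2605]
ee_rot: [[0.04, -0.999, -0.0], [-0.999, -0.04, 0.0], [-0.0, 0.0, -1.0]]
wrist_force: [-0.9, 0.4, 0.2]
grip_width: 0.996
grasp_force: 0.0
```

>>> {"api": "step_arm", "payload": {"series": [{"delta_pos": [0, 0, 0], "twist": [0, 0, -8.5], "hand": 85}, {"delta_pos": [0, 0, 0], "twist": [0, 0, -17], "hand": 85}, {"delta_pos": [0, 0, 0], "twist": [0, 0, -25.5], "hand": 85}, {"delta_pos": [0, 0, 0], "twist": [0, 0, -34], "hand": 85}, {"delta_pos": [0, 0, 0], "twist": [0, 0, -42.5], "hand": 85}]}}

```text
time_s: 3.35
position: [0.5085, -0.3745, 0.2605]
ee_rot: [[0.705, -0.709, -0.0], [-0.709, -0.705, 0.0], [-0.0, 0.0, -1.0]]
wrist_force: [-0.2, -0.0, -0.3]
grip_width: 0.998
grasp_force: 0.0
```

>>> {"api": "step_arm", "payload": {"series": [{"delta_pos": [0, 0, 0], "twist": [0, 0, -8.5], "hand": 85}, {"delta_pos": [0, 0, 0], "twist": [0, 0, -10], "hand": 85}, {"delta_pos": [0, 0, 0], "twist": [0, 0, -10], "hand": 85}, {"delta_pos": [0, 0, 0], "twist": [0, 0, -10], "hand": 85}]}}

```text
time_s: 3.75
position: [0.5096, -0.3739, 0.2604]
ee_rot: [[0.813, -0.582, 0.0], [-0.582, -0.813, 0.0], [0.0, -0.0, -1.0]]
wrist_force: [-0.0, -0.7, 0.1]
grip_width: 0.994
grasp_force: 0.0
```

Run:
```python
from h import *
s=env.get_state();print(s['time_s'],s['position'],s['joints'].round(1),s['wrist_force'])
c=cap("wrist");save(c,"w2.png");W=cloud(c)
H=W[np.all((W>[.4,-.5,.168])&(W<[.65,-.25,.2]),-1)]
print(len(H),cv2.minAreaRect(H[:,:2].astype(np.float32)*1000),np.percentile(H[:,2],[5,50,98]))
v=cv2.fitLine(H[:,:2].astype(np.float32),cv2.DIST_HUBER,0,.001,.001).ravel();print(v,np.degrees(np.arctan2(v[1],v[0])))
print(go([.513,-.3713,.153],-35.5))
```

```text
3.75 [ 0.50955994 -0.37385074  0.26040426] [-21.6  21.7   4.2  -0.  -72.4  76. ] [-0.0069325  -0.73535134  0.05503454]
1961 ((514.610595703125, -371.9921569824219), (11.90882682800293, 110.00883483886719), 54.56025695800781) [0.17117732 0.17479791 0.17673234]
[ 0.8145475  -0.5800969   0.5175552  -0.37442613] -35.45736
(array([  1.3,  -3.9, 107.4]), array([-0.  ,  0.  , -0.05]))
```

View pics/w2.png

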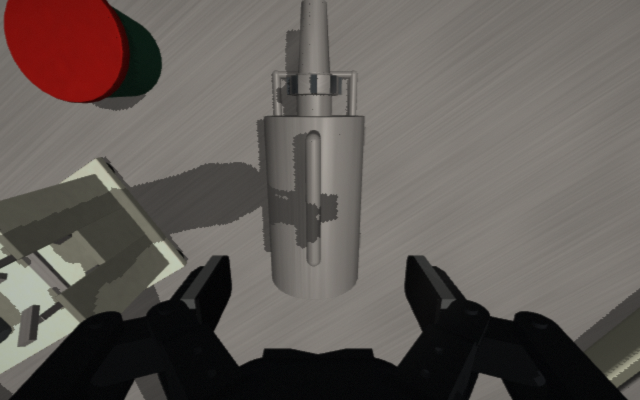

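The wrist view shows the barrel upright on its rack, with the handle bar at (314,132)-(314,265) between the open fingers. Descend and grip.

>>> {"api": "step_arm", "payload": {"series": [{"delta_pos": [1, -2, 25], "twist": [0, 0, 0], "hand": 85}, {"delta_pos": [2, -4, 50], "twist": [0, 0, 0], "hand": 85}, {"delta_pos": [2, -4, 75], "twist": [0, 0, 0], "hand": 85}, {"delta_pos": [2, -4, 95], "twist": [0, 0, 0], "hand": 85}, {"delta_pos": [2, -4, 107], "twist": [0, 0, 0], "hand": 85}]}}

```text
time_s: 4.3
position: [0.5133, -0.3709, 0.1513]
ee_rot: [[0.814, -0.58, -0.003], [-0.58, -0.814, 0.001], [-0.003, 0.0, -1.0]]
wrist_force: [-0.5, -0.7, 0.2]
grip_width: 0.998
grasp_force: 0.0
```

>>> {"api": "step_arm", "payload": {"series": [{"delta_pos": [0, 0, 0], "twist": [0, 0, 0], "hand": 60}, {"delta_pos": [0, 0, 0], "twist": [0, 0, 0], "hand": 40}, {"delta_pos": [0, 0, 0], "twist": [0, 0, 0], "hand": 25}, {"delta_pos": [0, 0, 0], "twist": [0, 0, 0], "hand": 12}, {"delta_pos": [0, 0, 0], "twist": [0, 0, 0], "hand": 0}]}}

```text
time_s: 4.8
position: [0.5143, -0.3716, 0.1543]
ee_rot: [[0.815, -0.579, 0.001], [-0.579, -0.815, -0.001], [0.002, 0.0, -1.0]]
wrist_force: [-2.5, -4.3, 2.9]
grip_width: 0.141
grasp_force: 2.2
```

>>> {"api": "step_arm", "payload": {"series": [{"delta_pos": [0, 0, 0], "twist": [0, 0, 0], "hand": 0}, {"delta_pos": [0, 0, 0], "twist": [0, 0, 0], "hand": 0}, {"delta_pos": [0, 0, 0], "twist": [0, 0, 0], "hand": 0}, {"delta_pos": [0, 0, 0], "twist": [0, 0, 0], "hand": 0}]}}

```text
time_s: 5.2
position: [0.514, -0.372, 0.1543]
ee_rot: [[0.815, -0.58, 0.001], [-0.58, -0.815, -0.001], [0.001, 0.001, -1.0]]
wrist_force: [-2.6, -2.9, 5.4]
grip_width: 0.116
grasp_force: 58.6
```

>>> {"api": "step_arm", "payload": {"series": [{"delta_pos": [0, 0, -20], "twist": [0, 0, 0], "hand": 0}, {"delta_pos": [0, 0, -50], "twist": [0, 0, 0], "hand": 0}, {"delta_pos": [0, 0, -85], "twist": [0, 0, 0], "hand": 0}, {"delta_pos": [0, 0, -125], "twist": [0, 0, 0], "hand": 0}, {"delta_pos": [0, 0, -165], "twist": [0, 0, 0], "hand": 0}]}}

```text
time_s: 5.7
position: [0.5133, -0.3689, 0.3143]
ee_rot: [[0.815, -0.58, -0.007], [-0.579, -0.815, 0.008], [-0.01, -0.002, -1.0]]
wrist_force: [0.9, 0.1, -8.8]
grip_width: 0.113
grasp_force: 58.9
```

Run:
```python
from h import *
s=env.get_state();print(s['time_s'],s['position'],s['joints'].round(1),s['wrist_force'],s['moment'],s['grip_width'])
print(go([.6076,-.0299,.325],-94.6))
```

```text
5.7 [ 0.5132741  -0.36886754  0.31429002] [-21.2  20.7  10.3  -0.3 -80.1  75.8] [ 0.94891353  0.1232319  -8.79440511] [-0.11717123 -0.17856105 -0.03840763] 0.11294557236960125
(array([-119.7, -330.9,   -8.7]), array([ 0.17,  0.6 , 59.18]))
```

>>> {"api": "step_arm", "payload": {"series": [{"delta_pos": [-9, -25, -4], "twist": [0, 0, 4], "hand": 0}, {"delta_pos": [-21, -58, -8], "twist": [0, 0, 10], "hand": 0}, {"delta_pos": [-33, -93, -9], "twist": [0, 0, 16], "hand": 0}, {"delta_pos": [-46, -128, -9], "twist": [0, 0, 22], "hand": 0}, {"delta_pos": [-60, -165, -9], "twist": [0, 0, 29], "hand": 0}]}}

```text
time_s: 6.2
position: [0.5597, -0.1988, 0.3222]
ee_rot: [[0.427, -0.904, -0.008], [-0.904, -0.427, 0.005], [-0.008, 0.005, -1.0]]
wrist_force: [-0.6, 0.6, -8.7]
grip_width: 0.113
grasp_force: 59.0
```

Run:
```python
from h import *
s=env.get_state();print(s['time_s'],s['position'],s['joints'].round(1),s['wrist_force'],s['grip_width'])
print(go([.6076,-.0299,.325],-94.6))
```

```text
6.2 [ 0.55973425 -0.19884932  0.32222576] [ -4.1  16.6   5.5  -0.3 -79.4  29.4] [-0.63619851  0.59764819 -8.728244  ] 0.11290173028983468
(array([-132.4, -115.4,   -2.3]), array([ 0.39,  0.38, 29.87]))
```

>>> {"api": "step_arm", "payload": {"series": [{"delta_pos": [-30, -26, -1], "twist": [0, 0, 7], "hand": 0}, {"delta_pos": [-60, -52, -1], "twist": [0, 0, 14], "hand": 0}, {"delta_pos": [-90, -78, -1], "twist": [0, 0, 20], "hand": 0}, {"delta_pos": [-115, -100, -1], "twist": [0, 0, 26], "hand": 0}, {"delta_pos": [-132, -115, -1], "twist": [0, 0, 29.8], "hand": 0}]}}

```text
time_s: 6.7
position: [0.6064, -0.029, 0.3229]
ee_rot: [[-0.075, -0.997, -0.009], [-0.997, 0.075, 0.004], [-0.003, 0.009, -1.0]]
wrist_force: [-0.0, 0.4, -9.8]
grip_width: 0.118
grasp_force: 59.0
```

>>> {"api": "step_arm", "payload": {"series": [{"delta_pos": [0, 0, 0], "twist": [0, 0, 0], "hand": 0}, {"delta_pos": [0, 0, 0], "twist": [0, 0, 0], "hand": 0}, {"delta_pos": [0, 0, 0], "twist": [0, 0, 0], "hand": 0}]}}

```text
time_s: 7.0
position: [0.6065, -0.0333, 0.3258]
ee_rot: [[-0.074, -0.997, -0.005], [-0.997, 0.074, 0.0], [-0.0, 0.005, -1.0]]
wrist_force: [0.0, 0.1, -9.1]
grip_width: 0.115
grasp_force: 59.0
```

```bash
python3 - <<'E'
from h import *
s=env.get_state();print(s['time_s'],s['position'],s['joints'].round(1),s['wrist_force'],s['moment'])
print(go([.6076,-.0299,.325],-94.6))
for n in("top","scene","wrist"):
    c=cap(n);save(c,n+"3.png");np.savez(n+"3",W=cloud(c),img=c["img"])
E
python3 -c "
import cv2;a=cv2.imread('pics/top3.png')[120:300,150:450];b=cv2.imread('pics/wrist3.png')
a=cv2.resize(a,(640,384))[:300];cv2.imwrite('pics/c3.png',cv2.resize(__import__('numpy').vstack([a,cv2.resize(b,(480,300))[:, :].repeat(1,0) if 0 else cv2.copyMakeBorder(cv2.resize(b,(480,300)),0,0,0,160,0)]),(640,600)))"
```

```text
7.0 [ 0.60652578 -0.03333256  0.32575804] [ 12.1  17.8   7.6  -0.1 -80.1 -16.3] [ 0.01887393  0.05742786 -9.12060076] [ 0.18799225 -0.11032396  0.02669224]
(array([-3.5, -0.8,  0.8]), array([0.29, 0.  , 0.37]))
```

View pics/c3.png

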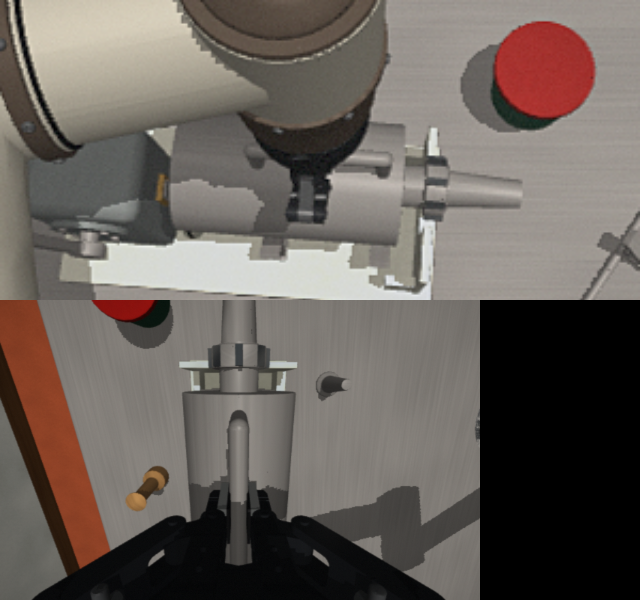

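The barrel hangs over the cradle, with the nut just outside the front plate and the plate top seen at (195-290,372). I'll measure both in the same cloud.

```bash
cat >> h.py <<'E'
a=np.radians(-4.55);Rz=np.array([[np.cos(a),-np.sin(a),0],[np.sin(a),np.cos(a),0],[0,0,1]]);O=np.array([.6246,.1844,0])
def fil(W): return (W-O)@Rz
def sel(Q,lo,hi): return Q[np.all((Q>lo)&(Q<hi),-1)]
E
python3 - <<'E'
from h import *
for n in("top","scene","wrist"):
    Q=fil(np.load(n+"3.npz")["W"])
    P=sel(Q,[-.1,-.35,.15],[.1,-.29,.172])
    if len(P)>20: print(n,"plate",len(P),np.percentile(P,[1,50,99],axis=0).round(4).tolist(), np.polyfit(P[:,0],P[:,1],1))
    H=sel(Q,[-.03,-.265,.325],[.03,-.16,.35])
    if len(H)>20: print(" handle",len(H),np.percentile(H,[1,99],axis=0).round(4).tolist(),"x(y)",np.polyfit(H[:,1],H[:,0],1),"z",np.polyfit(H[:,1],H[:,2],1))
    for nm,lo,hi in(("tube",[-.08,-.31,.2],[.08,-.13,.31]),("neck/nut",[-.06,-.4,.2],[.06,-.316,.29])):
        P=sel(Q,lo,hi)
        if len(P)>20:
            print(" ",nm,len(P),np.percentile(P,[.5,50,99.5],axis=0).round(4).tolist())
            if nm=="neck/nut":
                for y in np.arange(-.37,-.316,.005):
                    S=P[abs(P[:,1]-y)<.0025]
                    if len(S)>5: print("    ",y.round(3),S[:,0].min().round(4),S[:,0].max().round(4),S[:,2].max().round(4))
            else:
                for y in np.arange(-.3,-.14,.03):
                    S=P[abs(P[:,1]-y)<.01]
                    if len(S)>50:
                        A=np.c_[2*S[:,0],2*S[:,2],np.ones(len(S))];r=np.linalg.lstsq(A,(S[:,0]**2+S[:,2]**2),rcond=None)[0];print("    axis",y.round(2),r[:2].round(4),np.sqrt(r[2]+r[0]**2+r[1]**2).round(4))
E
```

```text
top plate 171 [[-0.0754, -0.3213, 0.152], [-0.0376, -0.3169, 0.1656], [0.072, -0.3134, 0.1695]] [ 8.81937766e-05 -3.16978293e-01]
 handle 181 [[-0.0135, -0.2643, 0.3264], [0.0038, -0.1663, 0.3495]] x(y) [-0.01350477 -0.00678022] z [-0.02560308  0.33969405]
  tube 3623 [[-0.0541, -0.3088, 0.2507], [-0.0216, -0.221, 0.293], [0.0431, -0.1304, 0.3046]]
    axis -0.3 [-0.0024  0.254 ] 0.0167
    axis -0.27 [-0.0022  0.2505] 0.0513
    axis -0.24 [-0.003   0.2515] 0.0503
    axis -0.21 [-0.0198  0.2565] 0.0337
    axis -0.18 [-0.0039  0.253 ] 0.0491
    axis -0.15 [-0.0026  0.2513] 0.0513
  neck/nut 656 [[-0.0286, -0.388, 0.2493], [-0.0048, -0.3462, 0.2614], [0.0246, -0.3161, 0.2771]]
     -0.37 -0.0141 0.0099 0.2634
     -0.365 -0.0146 0.0095 0.2646
     -0.36 -0.0147 0.0088 0.2643
     -0.355 -0.0151 0.0109 0.2647
     -0.35 -0.0156 0.0101 0.2652
     -0.345 -0.016 0.0114 0.2654
     -0.34 -0.0164 0.0114 0.2659
     -0.335 -0.0166 0.0107 0.2668
     -0.33 -0.0169 0.0117 0.2676
     -0.325 -0.0282 0.0187 0.2771
     -0.32 -0.0296 0.0255 0.2797
scene plate 119 [[-0.0115, -0.3211, 0.1504], 
[... 1214 characters left out ...]
3, 0.2373], [-0.0006, -0.2543, 0.293], [0.0485, -0.1414, 0.303]]
    axis -0.3 [-0.0004  0.2566] 0.0166
    axis -0.27 [-0.0007  0.251 ] 0.0515
    axis -0.24 [-0.0008  0.2509] 0.0516
    axis -0.21 [-0.0009  0.2506] 0.0518
    axis -0.18 [-0.001   0.2507] 0.0517
    axis -0.15 [-0.0012  0.2508] 0.0517
  neck/nut 3662 [[-0.027, -0.3572, 0.2512], [-0.0004, -0.3346, 0.2642], [0.0259, -0.3162, 0.2788]]
     -0.36 -0.0135 0.0129 0.2576
     -0.355 -0.0144 0.0137 0.2659
     -0.35 -0.0144 0.0138 0.2664
     -0.345 -0.0144 0.0138 0.2663
     -0.34 -0.0154 0.0147 0.2676
     -0.335 -0.0154 0.0147 0.2676
     -0.33 -0.0155 0.0147 0.2677
     -0.325 -0.0275 0.0191 0.277
     -0.32 -0.0276 0.0268 0.28
```

Run:
```python
from h import *
for n in("top","scene","wrist"):
    Q=fil(np.load(n+"3.npz")["W"])
    P=sel(Q,[-.05,-.31,.285],[.05,-.1,.31]);print(n,"tube y",np.percentile(P[:,1],[0,.3,99.7,100]).round(4))
    P=sel(Q,[-.05,-.36,.270],[.05,-.3,.284]);print("  nut y",np.percentile(P[:,1],[0,2,98,100]).round(4),len(P))
    P=sel(Q,[-.1,-.35,.16],[.1,-.29,.168]);print("  plate",np.percentile(P[:,1],[0,5,95,100]).round(4),len(P))
s=env.get_state();print(fil(s["position"]))
```

```text
top tube y [-0.2869 -0.2863 -0.1021 -0.1009]
  nut y [-0.3244 -0.3237 -0.3072 -0.307 ] 169
  plate [-0.3215 -0.3208 -0.3137 -0.3134] 149
scene tube y [-0.2874 -0.2856 -0.1007 -0.1003]
  nut y [-0.3243 -0.3234 -0.3088 -0.3071] 40
  plate [-0.3212 -0.3201 -0.3122 -0.3107] 63
wrist tube y [-0.2857 -0.2855 -0.1374 -0.1339]
  nut y [-0.3236 -0.3226 -0.3059 -0.3012] 1908
  plate [-0.3193 -0.3186 -0.3113 -0.3111] 713
[-1.46286995e-04 -2.19129093e-01  3.27597056e-01]
```

>>> {"api": "step_arm", "payload": {"series": [{"delta_pos": [8, -1, 0], "twist": [0, 0, 0], "hand": 0}, {"delta_pos": [16, -1, 0], "twist": [0, 0, 0], "hand": 0}, {"delta_pos": [21, -1, 0], "twist": [0, 0, 0], "hand": 0}, {"delta_pos": [21, -1, 10], "twist": [0, 0, 0], "hand": 0}, {"delta_pos": [21, -1, 25], "twist": [0, 0, 0], "hand": 0}]}}

```text
time_s: 7.65
position: [0.6074, -0.0547, 0.3037]
ee_rot: [[-0.074, -0.997, 0.003], [-0.997, 0.074, 0.001], [-0.001, -0.003, -1.0]]
wrist_force: [-0.7, 1.1, -9.5]
grip_width: 0.115
grasp_force: 59.1
```

>>> {"api": "step_arm", "payload": {"series": [{"delta_pos": [0, 0, 15], "twist": [0, 0, 0], "hand": 0}, {"delta_pos": [0, 0, 30], "twist": [0, 0, 0], "hand": 0}, {"delta_pos": [0, 0, 40], "twist": [0, 0, 0], "hand": 0}, {"delta_pos": [0, 0, 48], "twist": [0, 0, 0], "hand": 0}, {"delta_pos": [0, 0, 48], "twist": [0, 0, 0], "hand": 0}]}}

```text
time_s: 8.15
position: [0.6063, -0.0543, 0.2538]
ee_rot: [[-0.074, -0.997, -0.003], [-0.997, 0.074, -0.0], [0.0, 0.003, -1.0]]
wrist_force: [-0.3, 0.2, -10.1]
grip_width: 0.115
grasp_force: 59.0
```

Run:
```python
from h import *
s=env.get_state();print(s['time_s'],fil(s['position']),s['wrist_force'],s['moment'])
for n in("top","wrist"):
    Q=fil(cloud(cap(n)))
    P=sel(Q,[-.05,-.32,.21],[.05,-.1,.232]);print(n,"tube y",np.percentile(P[:,1],[0,.3,99.7,100]).round(4))
    for y in (-.28,-.26,-.2,-.16,-.14):
        S=sel(Q,[-.06,y-.01,.18],[.06,y+.01,.236])
        if len(S)>50:
            A=np.c_[2*S[:,0],2*S[:,2],np.ones(len(S))];r=np.linalg.lstsq(A,(S[:,0]**2+S[:,2]**2),rcond=None)[0];print("    axis",y,r[:2].round(4),np.sqrt(r[2]+r[0]**2+r[1]**2).round(4))
    P=sel(Q,[-.05,-.37,.196],[.05,-.316,.215]);print("  nut y",np.percentile(P[:,1],[0,2,98,100]).round(4),len(P))
    P=sel(Q,[-.1,-.35,.155],[.1,-.29,.17]);print("  plate",np.percentile(P[:,1],[0,5,95,100]).round(4),P[:,0].min(),P[:,0].max(),len(P))
```

```text
8.15 [ 0.00074367 -0.23943345  0.25378363] [ -0.32214153   0.16405872 -10.05379207] [ 0.0521221   0.14092634 -0.02343145]
top tube y [-0.3081 -0.3078 -0.1231 -0.1225]
    axis -0.28 [-0.0011  0.1789] 0.0511
    axis -0.26 [-0.0028  0.1809] 0.0488
    axis -0.2 [-0.0019  0.1796] 0.0504
    axis -0.16 [-0.0021  0.1799] 0.0504
    axis -0.14 [-0.0026  0.1807] 0.0495
  nut y [-0.3483 -0.3459 -0.3194 -0.3171] 216
  plate [-0.3216 -0.3208 -0.3135 -0.3133] -0.07561399707457717 0.07270882427966935 214
wrist tube y [-0.306  -0.3059 -0.1585 -0.1544]
    axis -0.28 [0.0006 0.1786] 0.0516
    axis -0.26 [0.0005 0.1786] 0.0516
    axis -0.2 [0.0002 0.1786] 0.0518
    axis -0.16 [0.0005 0.2233] 0.0118
  nut y [-0.3455 -0.3434 -0.3195 -0.3164] 2265
  plate [-0.3259 -0.3186 -0.3115 -0.3055] -0.07484790479405252 0.07508934536363165 1601
```

>>> {"api": "step_arm", "payload": {"series": [{"delta_pos": [0, 0, 10], "twist": [0, 0, 0], "hand": 0}, {"delta_pos": [0, 0, 20], "twist": [0, 0, 0], "hand": 0}, {"delta_pos": [0, 0, 30], "twist": [0, 0, 0], "hand": 0}, {"delta_pos": [0, 0, 38], "twist": [0, 0, 0], "hand": 0}, {"delta_pos": [0, 0, 42], "twist": [0, 0, 0], "hand": 0}]}}

```text
time_s: 8.75
position: [0.6063, -0.0544, 0.2117]
ee_rot: [[-0.074, -0.997, -0.003], [-0.997, 0.074, -0.0], [0.0, 0.003, -1.0]]
wrist_force: [-0.2, 0.2, -9.3]
grip_width: 0.11
grasp_force: 59.0
```

>>> {"api": "step_arm", "payload": {"series": [{"delta_pos": [0, 0, 1], "twist": [0, 0, 0], "hand": 0}, {"delta_pos": [0, 0, 2], "twist": [0, 0, 0], "hand": 0}, {"delta_pos": [0, 0, 3], "twist": [0, 0, 0], "hand": 0}, {"delta_pos": [0, 0, 4], "twist": [0, 0, 0], "hand": 0}, {"delta_pos": [0, 0, 5], "twist": [0, 0, 0], "hand": 0}]}}

```text
time_s: 9.25
position: [0.6071, -0.0543, 0.2085]
ee_rot: [[-0.074, -0.997, 0.001], [-0.997, 0.074, 0.0], [-0.0, -0.001, -1.0]]
wrist_force: [-0.5, 0.2, -9.5]
grip_width: 0.115
grasp_force: 59.0
```

>>> {"api": "step_arm", "payload": {"series": [{"delta_pos": [0, 0, 0.7], "twist": [0, 0, 0], "hand": 0}, {"delta_pos": [0, 0, 1.4], "twist": [0, 0, 0], "hand": 0}, {"delta_pos": [0, 0, 2], "twist": [0, 0, 0], "hand": 0}, {"delta_pos": [0, 0, 2], "twist": [0, 0, 0], "hand": 0}]}}

```text
time_s: 9.65
position: [0.6072, -0.0542, 0.2072]
ee_rot: [[-0.073, -0.997, 0.001], [-0.997, 0.073, 0.0], [-0.0, -0.001, -1.0]]
wrist_force: [-2.1, 1.4, -3.8]
grip_width: 0.111
grasp_force: 59.6
```

>>> {"api": "step_arm", "payload": {"series": [{"delta_pos": [0, 0, 0.5], "twist": [0, 0, 0], "hand": 0}, {"delta_pos": [0, 0, 1], "twist": [0, 0, 0], "hand": 0}, {"delta_pos": [0, 0, 1], "twist": [0, 0, 0], "hand": 0}]}}

```text
time_s: 9.95
position: [0.6075, -0.0541, 0.2072]
ee_rot: [[-0.073, -0.997, 0.002], [-0.997, 0.073, 0.0], [-0.0, -0.002, -1.0]]
wrist_force: [-3.8, 2.9, 2.4]
grip_width: 0.113
grasp_force: 60.3
```

>>> {"api": "step_arm", "payload": {"series": [{"delta_pos": [0, 0, -1], "twist": [0, 0, 0], "hand": 14}, {"delta_pos": [0, 0, -1], "twist": [0, 0, 0], "hand": 25}, {"delta_pos": [0, 0, -1], "twist": [0, 0, 0], "hand": 45}, {"delta_pos": [0, 0, -1], "twist": [0, 0, 0], "hand": 70}, {"delta_pos": [0, 0, -1], "twist": [0, 0, 0], "hand": 85}]}}

```text
time_s: 10.45
position: [0.6075, -0.0546, 0.2066]
ee_rot: [[-0.074, -0.997, 0.001], [-0.997, 0.074, -0.0], [0.0, -0.001, -1.0]]
wrist_force: [0.7, -0.1, -0.9]
grip_width: 0.791
grasp_force: 0.0
```

>>> {"api": "step_arm", "payload": {"series": [{"delta_pos": [0, 0, -1], "twist": [0, 0, 0], "hand": 85}, {"delta_pos": [0, 0, -1], "twist": [0, 0, 0], "hand": 85}, {"delta_pos": [0, 0, -20], "twist": [0, 0, 0], "hand": 85}, {"delta_pos": [0, 0, -60], "twist": [0, 0, 0], "hand": 85}, {"delta_pos": [0, 0, -110], "twist": [0, 0, 0], "hand": 85}]}}

```text
time_s: 10.95
position: [0.606, -0.0544, 0.3154]
ee_rot: [[-0.074, -0.997, -0.005], [-0.997, 0.074, -0.0], [0.001, 0.005, -1.0]]
wrist_force: [1.8, -0.4, 0.8]
grip_width: 0.993
grasp_force: 0.0
```

Run:
```python
from h import *
s=env.get_state();print(s['time_s'],fil(s['position']),s['wrist_force'],s['joints'].round(1))
for n in("top","wrist","scene"):
    c=cap(n);Q=fil(cloud(c))
    P=sel(Q,[-.05,-.32,.16],[.05,-.1,.183]);print(n,"tube y",np.percentile(P[:,1],[0,.3,99.7,100]).round(4))
    for y in (-.28,-.26,-.2,-.16,-.14):
        S=sel(Q,[-.06,y-.01,.135],[.06,y+.01,.187])
        if len(S)>50:
            A=np.c_[2*S[:,0],2*S[:,2],np.ones(len(S))];r=np.linalg.lstsq(A,(S[:,0]**2+S[:,2]**2),rcond=None)[0];print("    axis",y,r[:2].round(4),np.sqrt(r[2]+r[0]**2+r[1]**2).round(4))
    # sleeve
    P=sel(Q,[-.185,-.0,.2],[-.10,.1,.27])
    if len(P)>30:
        A=np.c_[2*P[:,1],2*P[:,2],np.ones(len(P))];r=np.linalg.lstsq(A,(P[:,1]**2+P[:,2]**2),rcond=None)[0]
        print("  sleeve",len(P),r[:2].round(4),np.sqrt(r[2]+r[0]**2+r[1]**2).round(4),np.percentile(P[:,1],[2,98]),P[:,2].max())
        P=sel(Q,[-.25,-.0,.2],[-.04,.1,.27]);print("  x range",np.percentile(P[:,0],[0,1,99]))
```

```text
10.95 [ 0.00036511 -0.23950567  0.31542948] [ 1.76774754 -0.39545532  0.79804918] [ 10.1  18.1   6.5  -0.  -78.8 -14.3]
top tube y [-0.32   -0.3196 -0.1231 -0.122 ]
    axis -0.28 [-0.0009  0.1314] 0.0514
    axis -0.26 [-0.0014  0.1321] 0.0505
    axis -0.2 [-0.0015  0.1324] 0.0502
    axis -0.16 [-0.0009  0.1311] 0.0515
    axis -0.14 [-0.0009  0.1315] 0.0512
wrist tube y [-0.3191 -0.3185 -0.121  -0.1197]
    axis -0.28 [1.000e-04 1.301e-01] 0.0516
    axis -0.26 [0.     0.1302] 0.0516
    axis -0.2 [-1.000e-04  1.302e-01] 0.0516
    axis -0.16 [-1.000e-04  1.301e-01] 0.0517
    axis -0.14 [-1.000e-04  1.299e-01] 0.0517
scene tube y [-0.3193 -0.3173 -0.1215 -0.1211]
    axis -0.28 [0.0017 0.1314] 0.0508
    axis -0.26 [0.0012 0.1309] 0.0512
    axis -0.2 [0.0015 0.1312] 0.0509
    axis -0.16 [0.0007 0.1303] 0.0517
    axis -0.14 [0.0021 0.1327] 0.0494
  sleeve 339 [0.0488 0.2286] 0.0139 [0.03677602 0.06333079] 0.24455794299322708
  x range [-0.192371   -0.18311546 -0.05957132]
```

Run:
```python
from h import *
print(np.array(env.capture("wrist")["tool_from_camera"]).round(3))
print(go([.4858,.2431,.30],175.45),go([.4858,.2431,.30],-4.55))
```

```text
[[ 0.     0.956  0.294  0.074]
 [ 1.    -0.     0.     0.   ]
 [ 0.001  0.294 -0.956 -0.142]
 [ 0.     0.     0.     1.   ]]
(array([-287.5,  143.3,   17.8]), array([-0.11,  0.22, 90.33])) (array([-287.5,  143.3,   17.8]), array([ -0.22,  -0.11, -89.67]))
```

>>> {"api": "step_arm", "payload": {"series": [{"delta_pos": [-28, 14, 0], "twist": [0, 0, 8.4], "hand": 85}, {"delta_pos": [-57, 29, 0], "twist": [0, 0, 16.8], "hand": 85}, {"delta_pos": [-86, 43, 0], "twist": [0, 0, 25], "hand": 85}, {"delta_pos": [-115, 57, 0], "twist": [0, 0, 33.5], "hand": 85}, {"delta_pos": [-144, 72, 0], "twist": [0, 0, 42], "hand": 85}]}}

```text
time_s: 11.65
position: [0.5445, 0.0954, 0.3144]
ee_rot: [[-0.726, -0.687, -0.003], [-0.687, 0.726, -0.001], [0.003, 0.001, -1.0]]
wrist_force: [0.3, -1.1, 0.1]
grip_width: 0.994
grasp_force: 0.0
```

Run:
```python
from h import *
print(go([.4858,.2431,.30],175.45),env.get_state()["joints"].round(1))
```

```text
(array([-58.9, 147.6,  14.4]), array([ 0.  , -0.2 , 47.96])) [ 26.7  12.3  -1.4  -0.  -76.4 -73.3]
```

>>> {"api": "step_arm", "payload": {"series": [{"delta_pos": [-12, 30, 0], "twist": [0, 0, 8.4], "hand": 85}, {"delta_pos": [-24, 60, 0], "twist": [0, 0, 16.8], "hand": 85}, {"delta_pos": [-35, 90, 0], "twist": [0, 0, 25], "hand": 85}, {"delta_pos": [-47, 120, 5], "twist": [0, 0, 33.5], "hand": 85}, {"delta_pos": [-59, 147, 10], "twist": [0, 0, 41], "hand": 85}]}}

```text
time_s: 12.15
position: [0.4853, 0.2424, 0.3046]
ee_rot: [[-0.999, -0.043, -0.002], [-0.043, 0.999, -0.001], [0.002, -0.001, -1.0]]
wrist_force: [0.7, 0.3, -0.2]
grip_width: 0.993
grasp_force: 0.0
```

>>> {"api": "step_arm", "payload": {"series": [{"delta_pos": [0, 0, 0], "twist": [0, 0, 6.9], "hand": 85}, {"delta_pos": [0, 0, 0], "twist": [0, 0, 6.9], "hand": 85}, {"delta_pos": [0, 0, 0], "twist": [0, 0, 6.9], "hand": 85}]}}

```text
time_s: 12.45
position: [0.4864, 0.2411, 0.3052]
ee_rot: [[-0.998, 0.069, -0.002], [0.069, 0.998, -0.001], [0.002, -0.001, -1.0]]
wrist_force: [0.2, -0.3, 0.2]
grip_width: 0.997
grasp_force: 0.0
```

Run:
```python
from h import *
s=env.get_state();print(s["time_s"],s["joints"].round(1),fil(s["position"]))
c=cap("wrist");save(c,"w5.png");Q=fil(cloud(c))
P=sel(Q,[-.19,.0,.2],[-.09,.1,.26])
A=np.c_[2*P[:,1],2*P[:,2],np.ones(len(P))];r=np.linalg.lstsq(A,(P[:,1]**2+P[:,2]**2),rcond=None)[0]
print("  sleeve",len(P),r[:2].round(4),np.sqrt(r[2]+r[0]**2+r[1]**2).round(4),np.percentile(P[:,1],[2,98]),P[:,2].max())
P=sel(Q,[-.25,.0,.2],[-.06,.1,.27]);print("  x range",np.percentile(P[:,0],[0,1,99]))
print(go(O+Rz@[-.143,.0478,.21],175.45))
```

```text
12.45 [  43.5   11.5   -3.8   -0.   -74.8 -137.5] [-0.14229143  0.0455968   0.30524637]
  sleeve 4867 [0.0508 0.2289] 0.0135 [0.03637292 0.06477148] 0.24501106644924664
  x range [-0.19273159 -0.19243212 -0.06415741]
(array([ 0.8,  2.4, 95.6]), array([-0.06, -0.06,  0.52]))
```

View pics/w5.png

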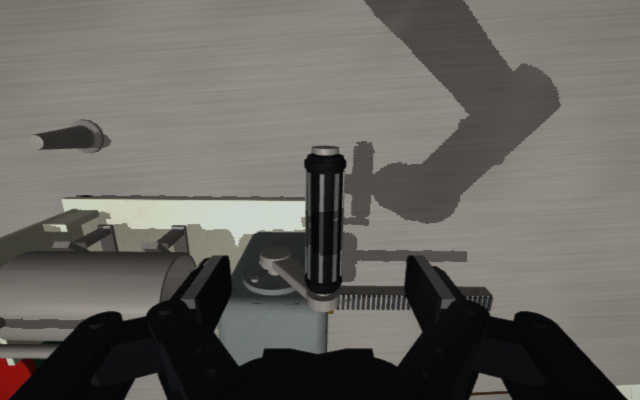

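Sleeve at (324,150)-(324,290), between the open fingers and clear of other things. Descend and grip.

>>> {"api": "step_arm", "payload": {"series": [{"delta_pos": [0.5, 2, 25], "twist": [0, 0, 0.5], "hand": 85}, {"delta_pos": [0.5, 4, 50], "twist": [0, 0, 0.5], "hand": 85}, {"delta_pos": [0.5, 4, 75], "twist": [0, 0, 0.5], "hand": 85}, {"delta_pos": [0.5, 4, 90], "twist": [0, 0, 0.5], "hand": 85}, {"delta_pos": [0.5, 4, 95], "twist": [0, 0, 0.5], "hand": 85}]}}

```text
time_s: 13.0
position: [0.4858, 0.2442, 0.2093]
ee_rot: [[-0.997, 0.081, -0.003], [0.081, 0.997, -0.002], [0.003, -0.003, -1.0]]
wrist_force: [0.3, 0.1, 0.9]
grip_width: 0.995
grasp_force: 0.0
```

>>> {"api": "step_arm", "payload": {"series": [{"delta_pos": [0, 0, 0], "twist": [0, 0, 0], "hand": 60}, {"delta_pos": [0, 0, 0], "twist": [0, 0, 0], "hand": 45}, {"delta_pos": [0, 0, 0], "twist": [0, 0, 0], "hand": 36}, {"delta_pos": [0, 0, 0], "twist": [0, 0, 0], "hand": 30}, {"delta_pos": [0, 0, 0], "twist": [0, 0, 0], "hand": 26}]}}

```text
time_s: 13.5
position: [0.4868, 0.2459, 0.2123]
ee_rot: [[-0.997, 0.08, 0.001], [0.08, 0.997, 0.001], [-0.001, 0.001, -1.0]]
wrist_force: [-1.6, 0.6, 2.3]
grip_width: 0.312
grasp_force: 37.7
```

>>> {"api": "step_arm", "payload": {"series": [{"delta_pos": [0, 0, 0], "twist": [0, 0, 0], "hand": 20}, {"delta_pos": [0, 0, 0], "twist": [0, 0, 0], "hand": 10}, {"delta_pos": [0, 0, 0], "twist": [0, 0, 0], "hand": 0}, {"delta_pos": [0, 0, 0], "twist": [0, 0, 0], "hand": 0}, {"delta_pos": [0, 0, 0], "twist": [0, 0, 0], "hand": 0}]}}

```text
time_s: 14.0
position: [0.4868, 0.2459, 0.2123]
ee_rot: [[-0.997, 0.08, 0.001], [0.08, 0.997, 0.001], [-0.001, 0.001, -1.0]]
wrist_force: [-1.8, 0.1, 6.1]
grip_width: 0.306
grasp_force: 58.8
```

Run:
```python
from h import *
s=env.get_state();q=fil(s["position"]);print(s["time_s"],q,Rz.T@s["wrist_force"],s["grasp_force"],np.degrees(np.arctan2(q[1],q[2]+.019-.159)),np.hypot(q[1],q[2]-.14))
```

```text
14.0 [-0.14224921  0.05034501  0.21228726] [-1.76495647 -0.07233286  6.07190392] 58.774287700653076 34.855577254955826 0.08809124630904369
```

>>> {"api": "step_arm", "payload": {"series": [{"delta_pos": [0, 7, 6], "twist": [0, 0, 0], "hand": 0}, {"delta_pos": [0, 13, 12], "twist": [0, 0, 0], "hand": 0}, {"delta_pos": [0, 19, 19], "twist": [0, 0, 0], "hand": 0}, {"delta_pos": [0, 24, 26], "twist": [0, 0, 0], "hand": 0}, {"delta_pos": [0, 24, 26], "twist": [0, 0, 0], "hand": 0}]}}

```text
time_s: 14.5
position: [0.4887, 0.27, 0.1859]
ee_rot: [[-0.997, 0.08, 0.001], [0.08, 0.997, 0.0], [-0.001, 0.0, -1.0]]
wrist_force: [-0.9, 1.2, 4.3]
grip_width: 0.307
grasp_force: 58.9
```

```bash
cat > st.py <<'E'
from h import *
s=env.get_state();q=fil(s["position"]);f=Rz.T@s["wrist_force"]
th=np.arctan2(q[1],q[2]-.1425)
print(s["time_s"],(q*1000).round(1),"F",f.round(1),"grip",round(s["grasp_force"],1),"th",np.degrees(th).round(1),"r",np.hypot(q[1],q[2]-.1425).round(4),"Ftan",(f[1]*np.cos(th)-f[2]*np.sin(th)).round(1),"Frad",(f[1]*np.sin(th)+f[2]*np.cos(th)).round(1))
E
python3 st.py
```

```text
14.5 [-142.3   74.5  185.9] F [-1.   1.1  4.3] grip 58.9 th 59.8 r 0.0862 Ftan -3.2 Frad 3.1
```

>>> {"api": "step_arm", "payload": {"series": [{"delta_pos": [0, 7, 16], "twist": [0, 0, 0], "hand": 0}, {"delta_pos": [0, 11, 34], "twist": [0, 0, 0], "hand": 0}, {"delta_pos": [0, 11, 51], "twist": [0, 0, 0], "hand": 0}, {"delta_pos": [0, 7, 69], "twist": [0, 0, 0], "hand": 0}, {"delta_pos": [0, 0, 85], "twist": [0, 0, 0], "hand": 0}]}}

```text
time_s: 15.0
position: [0.4888, 0.2707, 0.1011]
ee_rot: [[-0.997, 0.079, 0.002], [0.079, 0.997, 0.002], [-0.002, 0.002, -1.0]]
wrist_force: [-3.4, 0.3, 11.3]
grip_width: 0.307
grasp_force: 59.3
```

```bash
python3 st.py
```

```text
15.0 [-142.2   75.3  101.1] F [-3.4  0.  11.3] grip 59.3 th 118.8 r 0.0859 Ftan -10.0 Frad -5.4
```

>>> {"api": "step_arm", "payload": {"series": [{"delta_pos": [0, -10, 14], "twist": [0, 0, 0], "hand": 0}, {"delta_pos": [0, -24, 26], "twist": [0, 0, 0], "hand": 0}, {"delta_pos": [0, -39, 35], "twist": [0, 0, 0], "hand": 0}, {"delta_pos": [0, -56, 40], "twist": [0, 0, 0], "hand": 0}, {"delta_pos": [0, -74, 42], "twist": [0, 0, 0], "hand": 0}]}}

```text
time_s: 15.5
position: [0.4833, 0.1986, 0.058]
ee_rot: [[-0.997, 0.079, 0.003], [0.08, 0.997, 0.006], [-0.003, 0.006, -1.0]]
wrist_force: [-3.7, 10.3, 3.8]
grip_width: 0.305
grasp_force: 59.9
```

```bash
python3 st.py
```

```text
15.5 [-142.     2.9   58. ] F [-4.5 10.   3.8] grip 59.9 th 178.0 r 0.0846 Ftan -10.1 Frad -3.5
```

>>> {"api": "step_arm", "payload": {"series": [{"delta_pos": [0, -18, -2], "twist": [0, 0, 0], "hand": 0}, {"delta_pos": [0, -35, -7], "twist": [0, 0, 0], "hand": 0}, {"delta_pos": [0, -50, -16], "twist": [0, 0, 0], "hand": 0}, {"delta_pos": [0, -63, -28], "twist": [0, 0, 0], "hand": 0}, {"delta_pos": [0, -74, -43], "twist": [0, 0, 0], "hand": 0}]}}

```text
time_s: 16.0
position: [0.4773, 0.1235, 0.1002]
ee_rot: [[-0.997, 0.081, 0.002], [0.081, 0.997, 0.004], [-0.002, 0.004, -1.0]]
wrist_force: [0.6, 11.8, -8.0]
grip_width: 0.307
grasp_force: 59.9
```

```bash
python3 st.py
```

```text
16.0 [-142.   -72.4  100.2] F [-0.3 11.8 -8. ] grip 59.9 th -120.3 r 0.0839 Ftan -12.8 Frad -6.2
```

>>> {"api": "step_arm", "payload": {"series": [{"delta_pos": [0, -7, -16], "twist": [0, 0, 0], "hand": 0}, {"delta_pos": [0, -11, -34], "twist": [0, 0, 0], "hand": 0}, {"delta_pos": [0, -11, -51], "twist": [0, 0, 0], "hand": 0}, {"delta_pos": [0, -7, -69], "twist": [0, 0, 0], "hand": 0}, {"delta_pos": [0, 0, -85], "twist": [0, 0, 0], "hand": 0}]}}

```text
time_s: 16.5
position: [0.477, 0.1226, 0.1845]
ee_rot: [[-0.997, 0.082, 0.001], [0.082, 0.997, 0.002], [-0.0, 0.002, -1.0]]
wrist_force: [9.0, 3.8, -15.4]
grip_width: 0.305
grasp_force: 60.0
```

```bash
python3 st.py
```

```text
16.5 [-142.2  -73.3  184.5] F [  8.7   4.5 -15.4] grip 60.0 th -60.2 r 0.0845 Ftan -11.1 Frad -11.6
```

>>> {"api": "step_arm", "payload": {"series": [{"delta_pos": [0, 10, -13], "twist": [0, 0, 0], "hand": 0}, {"delta_pos": [0, 23, -25], "twist": [0, 0, 0], "hand": 0}, {"delta_pos": [0, 39, -34], "twist": [0, 0, 0], "hand": 0}, {"delta_pos": [0, 56, -39], "twist": [0, 0, 0], "hand": 0}, {"delta_pos": [0, 74, -41], "twist": [0, 0, 0], "hand": 0}]}}

```text
time_s: 17.0
position: [0.4824, 0.1918, 0.2279]
ee_rot: [[-0.997, 0.081, -0.002], [0.081, 0.997, -0.009], [0.001, -0.009, -1.0]]
wrist_force: [3.7, -11.8, 1.9]
grip_width: 0.31
grasp_force: 61.9
```

```bash
python3 st.py
```

```text
17.0 [-142.4   -3.9  227.9] F [  4.6 -11.5   1.9] grip 61.9 th -2.6 r 0.0855 Ftan -11.4 Frad 2.4
```

>>> {"api": "step_arm", "payload": {"series": [{"delta_pos": [0, 18, 2], "twist": [0, 0, 0], "hand": 0}, {"delta_pos": [0, 35, 7], "twist": [0, 0, 0], "hand": 0}, {"delta_pos": [0, 50, 16], "twist": [0, 0, 0], "hand": 0}, {"delta_pos": [0, 63, 28], "twist": [0, 0, 0], "hand": 0}, {"delta_pos": [0, 74, 43], "twist": [0, 0, 0], "hand": 0}]}}

```text
time_s: 17.5
position: [0.4887, 0.2698, 0.1863]
ee_rot: [[-0.997, 0.08, 0.002], [0.08, 0.997, 0.0], [-0.002, 0.0, -1.0]]
wrist_force: [-1.8, -3.9, 8.2]
grip_width: 0.306
grasp_force: 62.7
```

```bash
python3 st.py
```

```text
17.5 [-142.3   74.4  186.3] F [-1.5 -4.   8.2] grip 62.7 th 59.5 r 0.0863 Ftan -9.1 Frad 0.7
```

>>> {"api": "step_arm", "payload": {"series": [{"delta_pos": [0, 7, 16], "twist": [0, 0, 0], "hand": 0}, {"delta_pos": [0, 11, 34], "twist": [0, 0, 0], "hand": 0}, {"delta_pos": [0, 11, 51], "twist": [0, 0, 0], "hand": 0}, {"delta_pos": [0, 7, 69], "twist": [0, 0, 0], "hand": 0}, {"delta_pos": [0, 0, 85], "twist": [0, 0, 0], "hand": 0}]}}

```text
time_s: 18.0
position: [0.4888, 0.2702, 0.1002]
ee_rot: [[-0.997, 0.079, 0.002], [0.079, 0.997, 0.001], [-0.002, 0.001, -1.0]]
wrist_force: [-2.9, -2.7, 12.7]
grip_width: 0.306
grasp_force: 62.7
```

```bash
python3 st.py
```

```text
18.0 [-142.2   74.8  100.2] F [-2.7 -2.9 12.7] grip 62.7 th 119.5 r 0.0859 Ftan -9.6 Frad -8.8
```

>>> {"api": "step_arm", "payload": {"series": [{"delta_pos": [0, -10, 14], "twist": [0, 0, 0], "hand": 0}, {"delta_pos": [0, -24, 26], "twist": [0, 0, 0], "hand": 0}, {"delta_pos": [0, -39, 35], "twist": [0, 0, 0], "hand": 0}, {"delta_pos": [0, -56, 40], "twist": [0, 0, 0], "hand": 0}, {"delta_pos": [0, -74, 42], "twist": [0, 0, 0], "hand": 0}]}}

```text
time_s: 18.5
position: [0.4834, 0.1984, 0.0579]
ee_rot: [[-0.997, 0.079, 0.004], [0.079, 0.997, 0.005], [-0.003, 0.006, -1.0]]
wrist_force: [-5.9, 10.7, 10.6]
grip_width: 0.308
grasp_force: 62.7
```

```bash
python3 st.py; python3 -c "
from h import *
for n in ('top','scene'):
    c=cap(n);Q=fil(cloud(c));save(c,n+'6.png')
    P=sel(Q,[-.05,-.32,.16],[.05,-.1,.183]);print(n,np.percentile(P[:,1],[.3,99.7,100]).round(4))
"
```

```text
18.5 [-141.9    2.8   57.9] F [-6.7 10.2 10.6] grip 62.7 th 178.1 r 0.0847 Ftan -10.5 Frad -10.2
top [-0.3193 -0.1233 -0.1219]
scene [-0.318  -0.1215 -0.1208]
```

>>> {"api": "step_arm", "payload": {"series": [{"delta_pos": [0, -18, -3], "twist": [0, 0, 0], "hand": 0}, {"delta_pos": [0, -35, -8], "twist": [0, 0, 0], "hand": 0}, {"delta_pos": [0, -50, -17], "twist": [0, 0, 0], "hand": 0}, {"delta_pos": [0, -63, -29], "twist": [0, 0, 0], "hand": 0}, {"delta_pos": [0, -73, -43], "twist": [0, 0, 0], "hand": 0}]}}

```text
time_s: 19.1
position: [0.4773, 0.1242, 0.0992]
ee_rot: [[-0.997, 0.081, 0.002], [0.081, 0.997, 0.003], [-0.001, 0.003, -1.0]]
wrist_force: [2.7, 9.3, -7.8]
grip_width: 0.304
grasp_force: 60.7
```

```bash
python3 st.py; python3 -c "
from h import *
for n in ('top','scene'):
    c=cap(n);Q=fil(cloud(c));save(c,n+'7.png')
    P=sel(Q,[-.05,-.32,.16],[.05,-.1,.183]);print(n,np.percentile(P[:,1],[.3,99.7,100]).round(4))
"
```

```text
19.1 [-142.1  -71.7   99.2] F [ 1.9  9.5 -7.8] grip 60.7 th -121.1 r 0.0838 Ftan -11.6 Frad -4.1
top [-0.3195 -0.1231 -0.1222]
scene [-0.3188 -0.1212 -0.1206]
```

>>> {"api": "step_arm", "payload": {"series": [{"delta_pos": [0, -4, -8], "twist": [0, 0, 0], "hand": 0}, {"delta_pos": [0, -7, -16], "twist": [0, 0, 0], "hand": 0}, {"delta_pos": [0, -9, -25], "twist": [0, 0, 0], "hand": 0}, {"delta_pos": [0, -11, -34], "twist": [0, 0, 0], "hand": 0}]}}

```text
time_s: 19.6
position: [0.4762, 0.1126, 0.1325]
ee_rot: [[-0.997, 0.081, 0.0], [0.081, 0.997, 0.001], [-0.0, 0.001, -1.0]]
wrist_force: [5.2, 5.0, -13.1]
grip_width: 0.308
grasp_force: 60.5
```

```bash
python3 st.py
```

```text
19.6 [-142.2  -83.3  132.5] F [  4.8   5.4 -13.1] grip 60.5 th -96.9 r 0.0839 Ftan -13.6 Frad -3.8
```

>>> {"api": "step_arm", "payload": {"series": [{"delta_pos": [0, 0, -3], "twist": [0, 0, 0], "hand": 0}, {"delta_pos": [0, 0, -6], "twist": [0, 0, 0], "hand": 0}, {"delta_pos": [0, 0, -9], "twist": [0, 0, 0], "hand": 0}]}}

```text
time_s: 19.9
position: [0.4762, 0.1121, 0.141]
ee_rot: [[-0.997, 0.081, -0.0], [0.081, 0.997, -0.0], [0.0, -0.0, -1.0]]
wrist_force: [7.9, 1.2, -12.6]
grip_width: 0.305
grasp_force: 60.4
```

```bash
python3 st.py; python3 -c "
from h import *
for n in ('top','scene'):
    c=cap(n);Q=fil(cloud(c));save(c,n+'8.png')
    P=sel(Q,[-.05,-.32,.16],[.05,-.1,.183]);print(n,np.percentile(P[:,1],[.3,99.7,100]).round(4))
"
```

```text
19.9 [-142.2  -83.8  141. ] F [  7.8   1.8 -12.6] grip 60.4 th -91.0 r 0.0838 Ftan -12.7 Frad -1.6
top [-0.3194 -0.1233 -0.1226]
scene [-0.3186 -0.1223 -0.1216]
```

>>> {"api": "step_arm", "payload": {"series": [{"delta_pos": [0, 0, -3], "twist": [0, 0, 0], "hand": 0}, {"delta_pos": [0, 0, -6], "twist": [0, 0, 0], "hand": 0}, {"delta_pos": [0, 0.5, -9], "twist": [0, 0, 0], "hand": 0}]}}

```text
time_s: 20.3
position: [0.4761, 0.1124, 0.1498]
ee_rot: [[-0.997, 0.081, -0.001], [0.081, 0.997, -0.001], [0.001, -0.001, -1.0]]
wrist_force: [7.9, -1.2, -11.9]
grip_width: 0.305
grasp_force: 60.4
```

```bash
python3 st.py; python3 -c "
from h import *
for n in ('top','scene'):
    c=cap(n);Q=fil(cloud(c))
    P=sel(Q,[-.05,-.32,.16],[.05,-.1,.183]);print(n,np.percentile(P[:,1],[.3,99.7,100]).round(4))
"
```

```text
20.3 [-142.3  -83.6  149.8] F [  8.   -0.6 -11.9] grip 60.4 th -85.0 r 0.0839 Ftan -11.9 Frad -0.5
top [-0.3194 -0.1255 -0.1248]
scene [-0.3185 -0.1243 -0.1235]
```

>>> {"api": "step_arm", "payload": {"series": [{"delta_pos": [0, 0, -3], "twist": [0, 0, 0], "hand": 0}, {"delta_pos": [0, 1, -6], "twist": [0, 0, 0], "hand": 0}]}}

```text
time_s: 20.6
position: [0.4762, 0.1131, 0.1558]
ee_rot: [[-0.997, 0.081, -0.001], [0.081, 0.997, -0.002], [0.001, -0.002, -1.0]]
wrist_force: [8.7, -3.0, -13.2]
grip_width: 0.308
grasp_force: 60.4
```

```bash
python3 st.py; python3 -c "
from h import *
for n in ('top','scene'):
    c=cap(n);Q=fil(cloud(c))
    P=sel(Q,[-.05,-.32,.16],[.05,-.1,.183]);print(n,np.percentile(P[:,1],[.3,99.7,100]).round(4))
"
```

```text
20.6 [-142.3  -82.9  155.8] F [  8.9  -2.3 -13.2] grip 60.4 th -80.9 r 0.0839 Ftan -13.4 Frad 0.2
top [-0.3195 -0.127  -0.1262]
scene [-0.3182 -0.1254 -0.1247]
```

>>> {"api": "step_arm", "payload": {"series": [{"delta_pos": [0, 0.5, -3], "twist": [0, 0, 0], "hand": 0}, {"delta_pos": [0, 1, -6], "twist": [0, 0, 0], "hand": 0}]}}

```text
time_s: 20.9
position: [0.4763, 0.1141, 0.1616]
ee_rot: [[-0.997, 0.081, -0.001], [0.081, 0.997, -0.001], [0.001, -0.002, -1.0]]
wrist_force: [8.1, -0.0, -12.8]
grip_width: 0.309
grasp_force: 60.5
```

```bash
python3 st.py
cat > b.py <<'E'
from h import *
for n in ('top','scene'):
    c=cap(n);Q=fil(cloud(c))
    P=sel(Q,[-.05,-.32,.16],[.05,-.1,.183]);print(n,np.percentile(P[:,1],[99.7,100]).round(4))
E
python3 b.py
```

```text
20.9 [-142.3  -81.9  161.6] F [  8.1   0.6 -12.8] grip 60.5 th -76.8 r 0.0841 Ftan -12.3 Frad -3.5
top [-0.1279 -0.127 ]
scene [-0.1268 -0.1259]
```

>>> {"api": "step_arm", "payload": {"series": [{"delta_pos": [0, 0.5, -1.5], "twist": [0, 0, 0], "hand": 0}, {"delta_pos": [0, 0.5, -3], "twist": [0, 0, 0], "hand": 0}]}}

```text
time_s: 21.2
position: [0.4763, 0.1148, 0.1645]
ee_rot: [[-0.997, 0.081, -0.001], [0.081, 0.997, -0.001], [0.001, -0.001, -1.0]]
wrist_force: [8.5, 0.6, -13.5]
grip_width: 0.306
grasp_force: 60.4
```

```bash
python3 st.py; python3 b.py
```

```text
21.2 [-142.3  -81.2  164.5] F [  8.4   1.3 -13.5] grip 60.4 th -74.8 r 0.0841 Ftan -12.7 Frad -4.8
top [-0.1286 -0.1275]
scene [-0.127  -0.1253]
```

>>> {"api": "step_arm", "payload": {"series": [{"delta_pos": [0, 0.5, -1.5], "twist": [0, 0, 0], "hand": 0}, {"delta_pos": [0, 1, -3], "twist": [0, 0, 0], "hand": 0}, {"delta_pos": [0, 1, -3], "twist": [0, 0, 0], "hand": 0}]}}

```text
time_s: 21.6
position: [0.4764, 0.1156, 0.1676]
ee_rot: [[-0.997, 0.081, -0.001], [0.081, 0.997, -0.001], [0.001, -0.001, -1.0]]
wrist_force: [7.9, -1.1, -11.9]
grip_width: 0.303
grasp_force: 60.5
```

```bash
python3 st.py; python3 b.py
```

```text
21.6 [-142.3  -80.3  167.6] F [  8.   -0.4 -11.9] grip 60.5 th -72.6 r 0.0841 Ftan -11.5 Frad -3.1
top [-0.1289 -0.1275]
scene [-0.1266 -0.1258]
```

>>> {"api": "step_arm", "payload": {"series": [{"delta_pos": [0, 0.5, -1.5], "twist": [0, 0, 0], "hand": 0}, {"delta_pos": [0, 1, -3], "twist": [0, 0, 0], "hand": 0}, {"delta_pos": [0, 1, -3], "twist": [0, 0, 0], "hand": 0}]}}

```text
time_s: 22.0
position: [0.4765, 0.1166, 0.1706]
ee_rot: [[-0.997, 0.081, -0.001], [0.081, 0.997, -0.002], [0.001, -0.002, -1.0]]
wrist_force: [7.7, -0.0, -12.8]
grip_width: 0.307
grasp_force: 60.4
```

```bash
python3 st.py; python3 b.py
```

```text
22.0 [-142.3  -79.4  170.6] F [  7.7   0.6 -12.8] grip 60.4 th -70.5 r 0.0842 Ftan -11.9 Frad -4.8
top [-0.1287 -0.1278]
scene [-0.1266 -0.1254]
```

Run:
```python
from h import *
c=cap('wrist');save(c,'w9.png');Q=fil(cloud(c))
for lo,hi in((-.19,-.16),(-.125,-.09)):
    P=sel(Q,[lo,-.11,.12],[hi,-.055,.23])
    if len(P)>20:print(len(P),np.percentile(P[:,1],[2,50,98]).round(4),np.percentile(P[:,2],[2,50,98]).round(4))
c=cap('top');Q=fil(cloud(c))
for lo,hi in((-.19,-.16),(-.125,-.09)):
    P=sel(Q,[lo,-.11,.12],[hi,-.055,.23])
    if len(P)>20:print(len(P),np.percentile(P[:,1],[2,50,98]).round(4),np.percentile(P[:,2],[2,50,98]).round(4))
a=cv2.imread('pics/w9.png');s=c['img'][150:300,60:300,::-1]
cv2.imwrite('pics/c9.png',np.vstack([cv2.resize(a,(480,300)),cv2.resize(s,(480,300))]))
```

```text
4596 [-0.0923 -0.0788 -0.065 ] [0.1868 0.198  0.2016]
1677 [-0.093  -0.0785 -0.0647] [0.1854 0.198  0.2012]
148 [-0.0957 -0.0887 -0.0718] [0.1846 0.1972 0.2027]
194 [-0.0955 -0.0876 -0.0689] [0.1857 0.1979 0.2022]
```

View pics/c9.png

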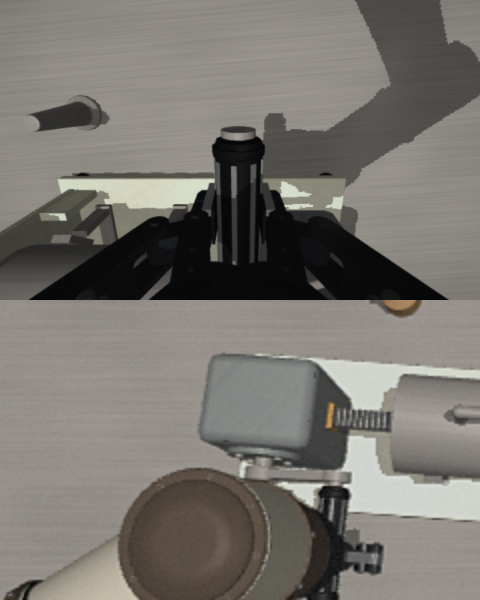

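The sleeve is held squarely at (238,150) in the upper part, with no slip. The rack and piston are inside the barrel in the lower part. The crank is at about 11.35 rad, so I'll keep feeling forward.

>>> {"api": "step_arm", "payload": {"series": [{"delta_pos": [0, 0.5, -1.5], "twist": [0, 0, 0], "hand": 0}, {"delta_pos": [0, 1, -3], "twist": [0, 0, 0], "hand": 0}, {"delta_pos": [0, 1, -3], "twist": [0, 0, 0], "hand": 0}]}}

```text
time_s: 22.5
position: [0.4766, 0.1176, 0.1735]
ee_rot: [[-0.997, 0.081, -0.001], [0.081, 0.997, -0.001], [0.001, -0.002, -1.0]]
wrist_force: [9.7, -1.2, -12.3]
grip_width: 0.305
grasp_force: 60.4
```

```bash
python3 st.py; python3 st.py
```

```text
22.5 [-142.3  -78.3  173.5] F [  9.7  -0.5 -12.3] grip 60.4 th -68.4 r 0.0842 Ftan -11.6 Frad -4.1
22.5 [-142.3  -78.3  173.5] F [  9.7  -0.5 -12.3] grip 60.4 th -68.4 r 0.0842 Ftan -11.6 Frad -4.1
```

>>> {"api": "step_arm", "payload": {"series": [{"delta_pos": [0, 0.5, -1.5], "twist": [0, 0, 0], "hand": 0}, {"delta_pos": [0, 1, -3], "twist": [0, 0, 0], "hand": 0}, {"delta_pos": [0, 1, -3], "twist": [0, 0, 0], "hand": 0}]}}

```text
time_s: 22.8
position: [0.4767, 0.1187, 0.1764]
ee_rot: [[-0.997, 0.081, -0.001], [0.081, 0.997, -0.001], [0.001, -0.001, -1.0]]
wrist_force: [8.9, -1.4, -12.9]
grip_width: 0.309
grasp_force: 60.4
```

```bash
python3 st.py; python3 b.py
```

```text
22.8 [-142.3  -77.2  176.4] F [  8.9  -0.7 -12.9] grip 60.4 th -66.3 r 0.0843 Ftan -12.1 Frad -4.6
top [-0.1287 -0.1275]
scene [-0.1266 -0.1262]
```

>>> {"api": "step_arm", "payload": {"series": [{"delta_pos": [0, 0.5, -1.5], "twist": [0, 0, 0], "hand": 0}, {"delta_pos": [0, 1, -3], "twist": [0, 0, 0], "hand": 0}, {"delta_pos": [0, 1, -3], "twist": [0, 0, 0], "hand": 0}]}}

```text
time_s: 23.2
position: [0.4767, 0.12, 0.1792]
ee_rot: [[-0.997, 0.081, -0.001], [0.081, 0.997, -0.001], [0.001, -0.001, -1.0]]
wrist_force: [8.2, 0.9, -14.9]
grip_width: 0.312
grasp_force: 60.3
```

```bash
python3 st.py
```

```text
23.2 [-142.3  -75.9  179.2] F [  8.1   1.6 -14.9] grip 60.3 th -64.2 r 0.0843 Ftan -12.8 Frad -7.9
```

>>> {"api": "step_arm", "payload": {"series": [{"delta_pos": [0, 0.5, -1.5], "twist": [0, 0, 0], "hand": 0}, {"delta_pos": [0, 1.5, -3], "twist": [0, 0, 0], "hand": 0}, {"delta_pos": [0, 1.5, -3], "twist": [0, 0, 0], "hand": 0}]}}

```text
time_s: 23.5
position: [0.4769, 0.1214, 0.1821]
ee_rot: [[-0.997, 0.081, -0.001], [0.081, 0.997, -0.001], [0.001, -0.001, -1.0]]
wrist_force: [8.4, -0.2, -14.8]
grip_width: 0.304
grasp_force: 60.3
```

```bash
python3 st.py
```

```text
23.5 [-142.3  -74.5  182.1] F [  8.4   0.5 -14.8] grip 60.3 th -62.0 r 0.0844 Ftan -12.8 Frad -7.4
```

>>> {"api": "step_arm", "payload": {"series": [{"delta_pos": [0, 1, -1.5], "twist": [0, 0, 0], "hand": 0}, {"delta_pos": [0, 2, -2.5], "twist": [0, 0, 0], "hand": 0}, {"delta_pos": [0, 2, -2.5], "twist": [0, 0, 0], "hand": 0}]}}

```text
time_s: 23.8
position: [0.4769, 0.1228, 0.1847]
ee_rot: [[-0.997, 0.081, -0.002], [0.081, 0.997, -0.002], [0.001, -0.002, -1.0]]
wrist_force: [9.5, -1.4, -14.7]
grip_width: 0.304
grasp_force: 60.3
```

```bash
python3 st.py
```

```text
23.8 [-142.3  -73.1  184.7] F [  9.6  -0.6 -14.7] grip 60.3 th -60.0 r 0.0844 Ftan -13.1 Frad -6.8
```

>>> {"api": "step_arm", "payload": {"series": [{"delta_pos": [0, 1, -1.5], "twist": [0, 0, 0], "hand": 0}, {"delta_pos": [0, 2, -2.5], "twist": [0, 0, 0], "hand": 0}, {"delta_pos": [0, 2, -2.5], "twist": [0, 0, 0], "hand": 0}]}}

```text
time_s: 24.1
position: [0.4771, 0.1243, 0.1873]
ee_rot: [[-0.997, 0.081, -0.002], [0.081, 0.997, -0.003], [0.002, -0.003, -1.0]]
wrist_force: [9.2, -3.1, -13.2]
grip_width: 0.307
grasp_force: 60.4
```

```bash
python3 st.py;python3 b.py
```

```text
24.1 [-142.3  -71.6  187.3] F [  9.4  -2.4 -13.2] grip 60.4 th -58.0 r 0.0844 Ftan -12.5 Frad -5.0
top [-0.1287 -0.1275]
scene [-0.1266 -0.1253]
```

>>> {"api": "step_arm", "payload": {"series": [{"delta_pos": [0, 1, -1], "twist": [0, 0, 0], "hand": 0}, {"delta_pos": [0, 2, -2.5], "twist": [0, 0, 0], "hand": 0}, {"delta_pos": [0, 2, -2.5], "twist": [0, 0, 0], "hand": 0}]}}

```text
time_s: 24.5
position: [0.4772, 0.126, 0.1898]
ee_rot: [[-0.997, 0.081, -0.002], [0.081, 0.997, -0.004], [0.002, -0.004, -1.0]]
wrist_force: [9.1, -3.5, -12.7]
grip_width: 0.306
grasp_force: 60.5
```

```bash
python3 st.py
```

```text
24.5 [-142.3  -69.9  189.8] F [  9.3  -2.7 -12.7] grip 60.5 th -55.9 r 0.0844 Ftan -12.0 Frad -4.8
```

>>> {"api": "step_arm", "payload": {"series": [{"delta_pos": [0, 1, -1], "twist": [0, 0, 0], "hand": 0}, {"delta_pos": [0, 2, -2.5], "twist": [0, 0, 0], "hand": 0}, {"delta_pos": [0, 2, -2.5], "twist": [0, 0, 0], "hand": 0}]}}

```text
time_s: 24.8
position: [0.4773, 0.1277, 0.1924]
ee_rot: [[-0.997, 0.081, -0.002], [0.081, 0.997, -0.004], [0.002, -0.004, -1.0]]
wrist_force: [9.3, -5.7, -11.9]
grip_width: 0.306
grasp_force: 60.5
```

```bash
python3 st.py
```

```text
24.8 [-142.3  -68.2  192.4] F [  9.7  -5.  -11.9] grip 60.5 th -53.8 r 0.0845 Ftan -12.5 Frad -3.0
```

>>> {"api": "step_arm", "payload": {"series": [{"delta_pos": [0, 1, -1], "twist": [0, 0, 0], "hand": 0}, {"delta_pos": [0, 1.5, -2.5], "twist": [0, 0, 0], "hand": 0}, {"delta_pos": [0, 1.5, -2.5], "twist": [0, 0, 0], "hand": 0}]}}

```text
time_s: 25.1
position: [0.4774, 0.1294, 0.1947]
ee_rot: [[-0.997, 0.081, -0.002], [0.081, 0.997, -0.004], [0.002, -0.004, -1.0]]
wrist_force: [9.9, -5.7, -13.2]
grip_width: 0.304
grasp_force: 60.4
```

```bash
python3 st.py
```

```text
25.1 [-142.3  -66.5  194.7] F [ 10.3  -4.9 -13.2] grip 60.4 th -51.9 r 0.0846 Ftan -13.4 Frad -4.3
```

>>> {"api": "step_arm", "payload": {"series": [{"delta_pos": [0, 1, -1], "twist": [0, 0, 0], "hand": 0}, {"delta_pos": [0, 2, -2], "twist": [0, 0, 0], "hand": 0}, {"delta_pos": [0, 2, -2], "twist": [0, 0, 0], "hand": 0}]}}

```text
time_s: 25.4
position: [0.4775, 0.1309, 0.1966]
ee_rot: [[-0.997, 0.081, -0.003], [0.081, 0.997, -0.005], [0.002, -0.005, -1.0]]
wrist_force: [9.1, -6.0, -13.4]
grip_width: 0.308
grasp_force: 60.5
```

```bash
python3 st.py; python3 b.py
```

```text
25.4 [-142.4  -65.   196.6] F [  9.5  -5.3 -13.4] grip 60.5 th -50.2 r 0.0845 Ftan -13.7 Frad -4.5
top [-0.1287 -0.1273]
scene [-0.1269 -0.1263]
```

>>> {"api": "step_arm", "payload": {"series": [{"delta_pos": [0, 1, -1], "twist": [0, 0, 0], "hand": 0}, {"delta_pos": [0, 2, -2], "twist": [0, 0, 0], "hand": 0}, {"delta_pos": [0, 2, -2], "twist": [0, 0, 0], "hand": 0}]}}

```text
time_s: 25.8
position: [0.4776, 0.1325, 0.1985]
ee_rot: [[-0.997, 0.081, -0.003], [0.081, 0.997, -0.006], [0.002, -0.006, -1.0]]
wrist_force: [10.4, -7.1, -13.0]
grip_width: 0.305
grasp_force: 60.5
```

```bash
python3 st.py
```

```text
25.8 [-142.4  -63.4  198.5] F [ 11.   -6.3 -13. ] grip 60.5 th -48.6 r 0.0846 Ftan -13.9 Frad -3.9
```

>>> {"api": "step_arm", "payload": {"series": [{"delta_pos": [0, 1, -1], "twist": [0, 0, 0], "hand": 0}, {"delta_pos": [0, 2, -2], "twist": [0, 0, 0], "hand": 0}, {"delta_pos": [0, 2, -2], "twist": [0, 0, 0], "hand": 0}]}}

```text
time_s: 26.1
position: [0.4777, 0.1341, 0.2003]
ee_rot: [[-0.997, 0.082, -0.003], [0.082, 0.997, -0.007], [0.003, -0.007, -1.0]]
wrist_force: [11.8, -8.2, -13.7]
grip_width: 0.304
grasp_force: 60.4
```

```bash
python3 st.py
```

```text
26.1 [-142.4  -61.8  200.3] F [ 12.4  -7.2 -13.7] grip 60.4 th -46.9 r 0.0846 Ftan -15.0 Frad -4.1
```

>>> {"api": "step_arm", "payload": {"series": [{"delta_pos": [0, 1, -1], "twist": [0, 0, 0], "hand": 0}, {"delta_pos": [0, 2, -2], "twist": [0, 0, 0], "hand": 0}, {"delta_pos": [0, 2, -2], "twist": [0, 0, 0], "hand": 0}]}}

```text
time_s: 26.4
position: [0.4779, 0.1357, 0.2021]
ee_rot: [[-0.997, 0.082, -0.004], [0.082, 0.997, -0.007], [0.003, -0.007, -1.0]]
wrist_force: [11.6, -9.2, -15.2]
grip_width: 0.312
grasp_force: 60.4
```

```bash
python3 st.py
```

```text
26.4 [-142.4  -60.2  202.1] F [ 12.3  -8.2 -15.2] grip 60.4 th -45.3 r 0.0847 Ftan -16.6 Frad -4.8
```

>>> {"api": "step_arm", "payload": {"series": [{"delta_pos": [0, 1, -1], "twist": [0, 0, 0], "hand": 0}, {"delta_pos": [0, 2, -2], "twist": [0, 0, 0], "hand": 0}, {"delta_pos": [0, 2, -2], "twist": [0, 0, 0], "hand": 0}]}}

```text
time_s: 26.7
position: [0.478, 0.1374, 0.2038]
ee_rot: [[-0.997, 0.082, -0.004], [0.082, 0.997, -0.008], [0.003, -0.008, -1.0]]
wrist_force: [13.3, -10.0, -15.9]
grip_width: 0.305
grasp_force: 60.3
```

```bash
python3 st.py
```

```text
26.7 [-142.5  -58.5  203.8] F [ 14.   -9.  -15.9] grip 60.3 th -43.6 r 0.0847 Ftan -17.5 Frad -5.3
```

>>> {"api": "step_arm", "payload": {"series": [{"delta_pos": [0, 1, -1], "twist": [0, 0, 0], "hand": 0}, {"delta_pos": [0, 2, -2], "twist": [0, 0, 0], "hand": 0}, {"delta_pos": [0, 2, -2], "twist": [0, 0, 0], "hand": 0}, {"delta_pos": [0, 2, -2], "twist": [0, 0, 0], "hand": 0}]}}

```text
time_s: 27.1
position: [0.4781, 0.1392, 0.2055]
ee_rot: [[-0.997, 0.082, -0.004], [0.082, 0.997, -0.008], [0.004, -0.009, -1.0]]
wrist_force: [13.4, -11.2, -17.5]
grip_width: 0.303
grasp_force: 60.2
```

```bash
python3 st.py;python3 b.py
```

```text
27.1 [-142.5  -56.7  205.5] F [ 14.2 -10.1 -17.5] grip 60.2 th -42.0 r 0.0848 Ftan -19.2 Frad -6.2
top [-0.1287 -0.1276]
scene [-0.1268 -0.1261]
```

>>> {"api": "step_arm", "payload": {"series": [{"delta_pos": [-1, -0.5, 1.5], "twist": [0, 0, 0], "hand": 0}, {"delta_pos": [-2, -1, 3], "twist": [0, 0, 0], "hand": 0}, {"delta_pos": [-2, -1, 3], "twist": [0, 0, 0], "hand": 0}]}}

```text
time_s: 27.5
position: [0.4782, 0.139, 0.2051]
ee_rot: [[-0.997, 0.081, -0.006], [0.082, 0.997, -0.006], [0.006, -0.007, -1.0]]
wrist_force: [-0.9, -6.6, -0.4]
grip_width: 0.303
grasp_force: 62.1
```

```bash
python3 st.py
```

```text
27.5 [-142.3  -56.9  205.1] F [-0.4 -6.7 -0.4] grip 62.1 th -42.3 r 0.0846 Ftan -5.2 Frad 4.2
```

>>> {"api": "step_arm", "payload": {"series": [{"delta_pos": [0, 0, 0], "twist": [0, 0, 0], "hand": 30}, {"delta_pos": [0, 0, 0], "twist": [0, 0, 0], "hand": 40}, {"delta_pos": [0, 0, 0], "twist": [0, 0, 0], "hand": 60}, {"delta_pos": [0, 0, 0], "twist": [0, 0, 0], "hand": 85}, {"delta_pos": [0, 0, 0], "twist": [0, 0, 0], "hand": 85}]}}

```text
time_s: 28.0
position: [0.4802, 0.1421, 0.207]
ee_rot: [[-0.997, 0.08, 0.001], [0.08, 0.997, 0.0], [-0.0, 0.001, -1.0]]
wrist_force: [-0.1, -0.1, -0.8]
grip_width: 0.951
grasp_force: 0.0
```

>>> {"api": "step_arm", "payload": {"series": [{"delta_pos": [0, 0, 0], "twist": [0, 0, 0], "hand": 85}, {"delta_pos": [0, 0, -20], "twist": [0, 0, 0], "hand": 85}, {"delta_pos": [0, 0, -50], "twist": [0, 0, 0], "hand": 85}, {"delta_pos": [0, 0, -90], "twist": [0, 0, 0], "hand": 85}, {"delta_pos": [0, 0, -90], "twist": [0, 0, 0], "hand": 85}]}}

```text
time_s: 28.5
position: [0.4829, 0.1428, 0.3029]
ee_rot: [[-0.997, 0.08, 0.011], [0.08, 0.997, 0.005], [-0.011, 0.006, -1.0]]
wrist_force: [-0.4, 0.8, -1.1]
grip_width: 1.0
grasp_force: 0.0
```

```bash
python3 st.py;python3 b.py
python3 - <<'E'
from h import *
c=cap('wrist');Q=fil(cloud(c));P=sel(Q,[-.185,-.1,.17],[-.09,-.02,.25]);print(np.percentile(P[:,1:],[2,98],axis=0))
E
```

```text
28.5 [-138.   -52.7  302.9] F [-0.4  0.8 -1.1] grip 0.0 th -18.2 r 0.1688 Ftan 0.4 Frad -1.3
top [-0.1285 -0.1275]
scene [-0.1267 -0.1261]
[[-0.07065356  0.22079234]
 [-0.04234609  0.23626654]]
```

```bash
python3 -c "
from cell import env
print(env.finish_job())"
```

```text
the job is handed in; nothing more can be done
None
```

The barrel is seated in the cradle, the piston is wound firmly home (about 7 N over winding force at the sleeve), and the sleeve is let go; I handed the job in at about 28.5 s, and the hand-in returned no verdict.

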